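Wood samples turned over on the copy stage for a raking-light photograph

ROBOT

A 6-joint arm with a two-finger parallel gripper is mounted at the origin on the work surface. World frame = base frame: x ahead of the robot, y to its left, z up, the work surface at z = 0. Lengths are in mm, angles in rad, forces in N, time in s.
With the tool pointing down it reaches from about 350 to 875 mm from the base axis. Payload 4.2 kg.
Tool frame: the origin (TCP) lies at the very end of the fingers, on their centre line; the grasp point (between the pads) lies 19 mm behind it; z points along the fingers, y is the direction in which the jaws open and shut (so a half turn about z gives the same grasp; the last joint's range is limited). The gripper opens to 85 mm and grips with 20 to 120 N. Pads are 22 mm wide; open, the fingers measure 114 mm over their backs; the gripper's body (76 mm by 85 mm) begins 54 mm behind the grasp point. The pads swing forward as they close: fully open they stand 13 mm farther back than shut.
Start: joints at [1.511, 0.385, 0.008, 0, -1.194, -0.259], TCP at [195.859, 593.497, 231.312] pointing down, gripper open.
Joint ranges: [-3.14, 3.14], [-1.21, 2.06], [-1.07, 1.41], [-3.16, 2.05], [-2.99, -0.16], [-3.1, 3.1]. Speed limits (rad/s): [2.79, 2.79, 3.14, 3.14, 3.14, 3.14].

INTERFACE

Orientations are given as a unit quaternion [x, y, z, w].
In Python, from bench import arm gives the robot as it stands.
- The arm moves only by the tool apply_moves, never from a script. Its argument "plan" is one flat list of numbers, 5 for each row, row after row: the gripper's target within -1 to 1 (shut at 1, half-way at 0, fully open at -1), then the shift along the world's x, y, z in m, then the turn about the world's z in degrees. A call has 1 to 8 rows; each row is the pose to reach, as a shift and turn from the pose commanded when the call began; what a row does not reach only later rows make up. A row lasts 1/12 s, in which the tool goes at most 41.7 mm and 7.16 degrees, less where a joint would pass 70% of its speed; a pose out of reach is approached as far as the arm can. A call with a gripper value outside its range is refused whole. The fingers move at their own pace and stop on an object; the grip force is fixed at half the most. Time passes only in rows, so rows that repeat a pose let the fingers close. It gives the time, the measured TCP pose, the force and the opening at its end, in the units of the state.
- arm.read_state(): the state, without advancing time (a new reading comes with each control period).
- arm.get_image(name): name is "side" or "top"; returns a dict with "color" (400x640x3 uint8, red, green, blue), "range_z" (400x640 float32, mm along the optical axis (not along the pixel's ray), 0 where there is no reading), "camera_matrix" (3x3 intrinsics, pixels), "camera_from_world" (4x4, takes a point from world to camera coordinates). Camera axes: x right, y down, z forward; pixel columns grow to the right and rows downward; lengths in mm; the calibration is good to about 2 mm. A picture is of the moment at which its call begins.
- arm.job_done(): hands the job in, once; it reports no verdict.
The state is a dict: "clock": time; "joints": joint angles; "joint_vel": joint speeds; "joint_efforts": joint torques, N m; "position": TCP position; "ee_rot": TCP orientation; "contact_force": force on the tool from outside, world axes, zero at the start; "wrist_torque": the same for the moment, N m; "gripper_width": finger opening in mm.
Only numpy, scipy, OpenCV 4.12 (cv2) and the standard library are available. Lean on these libraries where they do the work, as an engineer would, in place of code of your own. Each camera call takes 0.05 s, during which the arm holds its last target.

TASK

Get the copy stage ready for a raking-light photograph of the wood samples. Turn every wood sample over, so that its paper label is underneath (the fence is there to tip it up against), and lay it flat on the black board, between the front line and the fence and square to the fence; lay the scale bar lengthwise on the pale strip in front of them, and raise the light panel by its handle bar to 70 degrees, the orange mark on its quadrant. Leave everything else on the desk where it is.

Things in the scene. Friction and masses are not known exactly. Their poses are not given: they have to be found in the camera images.
- fence_foot (a point): Copy stage: fixed black board, 8 mm thick, with an aluminium fence 50 mm high above the board and 15 mm thick along its far edge. Point on the board's top, at the foot of the fence's front face, half-way along. x points into the fence (free board from x = -254 mm to 0), y along the fence (board and fence reach 185 mm each way), z up. White front line on the board at x = -180 mm.
- strip (a point): Centre of the pale grey strip (40 x 300 mm, flush) on the stage's board, in front of the white line, 215 mm before the fence and parallel to it. Same axes as fence_foot: x towards the fence, y along the strip. At the height of the board's top.
- panel_bar (a point): Middle of the light panel's handle: a round black bar 12 mm thick, 128 mm long, parallel to the hinge, free over its middle 100 mm, with 44 mm of open space between bar and panel edge. It lies 170 mm from the hinge axis and swings with the panel; level, 46 mm above the desk, when the panel is folded down.
- panel_hinge (a point): Middle of the panel's hinge axis, 46 mm above the desk, on the fixed light unit (grey base 220 x 140 x 36 mm at the left end of the stage). x = hinge axis; -y points from the hinge over the base towards the stage (the folded panel lies along -y); z up.
- panel (a joint): Angle (rad) of the white LED panel (210 x 112 x 14 mm, 0.5 kg) on its stiff hinge: 0 = folded down on its base, grows as the handle bar is raised (1.57 = upright). It stays where it is left; 3 to 7 N at the bar moves it. A quadrant at the panel's end farthest from the robot has an orange mark at 70 degrees (1.22 rad), met there by the panel's small orange pointer.
- scale_c (a point): Centre of the photographic scale bar: rigid, white with black squares on both faces, 120 x 20 x 8 mm, 50 g, lying flat on the desk. x along its length, z normal to its faces.
- sample1_c (a point): Centre (half-way up) of a flat wood sample, medium brown, red dot: slab 100 x 60 x 10 mm, about 55 g, at first label up on the brown folder. x along the 100 mm, y along the 60 mm, z out of the face with white paper label and dot; the other face is planed and paler with grain lines. Two or three samples are there; None if absent.
- sample2_c (a point): Centre (half-way up) of a flat wood sample, dark brown, blue dot: slab 100 x 60 x 10 mm, about 55 g, at first label up on the brown folder. x along the 100 mm, y along the 60 mm, z out of the face with white paper label and dot; the other face is planed and paler with grain lines. Two or three samples are there; None if absent.
- sample3_c (a point): Centre (half-way up) of a flat wood sample, pale greyish brown, green dot: slab 100 x 60 x 10 mm, about 55 g, at first label up on the brown folder. x along the 100 mm, y along the 60 mm, z out of the face with white paper label and dot; the other face is planed and paler with grain lines. Two or three samples are there; None if absent.
- tweezers: Steel tweezers, 120 mm long, lying flat, on the desk; a bystander, to be left where it is. Origin on its underside.
- loupe: Black hand lens, 60 mm across, with a handle, on the desk; a bystander, to be left where it is. Origin on its underside.
- pencil_cup: White cup, 72 mm across, 95 mm high, on the desk; a bystander, to be left where it is. Origin on its underside.
- vial: Amber jar, 34 mm across, 62 mm high, on the desk; a bystander, to be left where it is. Origin on its underside.
- small_box: Small cardboard box 90 x 120 x 48 mm, on the desk; a bystander, to be left where it is. Origin on its underside.
Not all that is in view belongs to the job. Leave any yellow look-alike of the part that bears sample1_c alone.

How it is judged (in metres and radians):
At the end, for the whole second after the job is handed in: Each sample present: flat on the board, label down (7 deg), centre at most 135 mm before the fence (155 if lengthwise to it) and within 158 mm of its middle, square (8.5 deg), at rest. Scale bar: flat on the strip, within 13 mm across, 95 along, parallel (7 deg). Panel at 70 deg, within 5 (angle between each of sample1_c, sample2_c, sample3_c's own z axis and vertical above 3.02 rad and y of sample1_c in the frame of fence_foot between -0.158 and 0.158 m and z of sample1_c in the frame of fence_foot between 0 and 0.009 m and x of each of sample1_c, sample2_c, sample3_c in the frame of fence_foot below -0.025 m and linear speed of each of sample1, sample2, sample3, scale below 0.02 m/s and ((angle between the x axis of sample1_c and the x axis of fence_foot, either way round below 0.15 rad and x of sample1_c in the frame of fence_foot above -0.135 m) or (angle between the y axis of sample1_c and the x axis of fence_foot, either way round below 0.15 rad and x of sample1_c in the frame of fence_foot above -0.155 m)) and y of sample2_c in the frame of fence_foot between -0.158 and 0.158 m and z of sample2_c in the frame of fence_foot between 0 and 0.009 m and ((angle between the x axis of sample2_c and the x axis of fence_foot, either way round below 0.15 rad and x of sample2_c in the frame of fence_foot above -0.135 m) or (angle between the y axis of sample2_c and the x axis of fence_foot, either way round below 0.15 rad and x of sample2_c in the frame of fence_foot above -0.155 m)) and y of sample3_c in the frame of fence_foot between -0.158 and 0.158 m and z of sample3_c in the frame of fence_foot between 0 and 0.009 m and ((angle between the x axis of sample3_c and the x axis of fence_foot, either way round below 0.15 rad and x of sample3_c in the frame of fence_foot above -0.135 m) or (angle between the y axis of sample3_c and the x axis of fence_foot, either way round below 0.15 rad and x of sample3_c in the frame of fence_foot above -0.155 m)) and x of scale_c in the frame of fence_foot between -0.228 and -0.202 m and y of scale_c in the frame of fence_foot between -0.095 and 0.095 m and z of scale_c in the frame of fence_foot between 0 and 0.008 m and angle between the x axis of scale_c and the y axis of fence_foot, either way round below 0.12 rad and value of joint panel between 1.13 and 1.31 rad); the robot touches nothing.
It fails at once if a bystander (tweezers, hand lens, cup, jar or small box) is moved more than 3 cm (distance of any of tweezers, loupe, pencil_cup, vial, small_box from where it was at the start of the episode above 0.03 m).
Of sample1, sample2, sample3 only 2 to 3 are there at a start; the rules pass over those that are not, and their reading is None.
At some moment in a run one of sample1, sample2, sample3, scale may be knocked a few centimetres aside while the robot is not near it.
Once in a run the grip may slacken for a moment while it holds something.
It also fails if it takes over 210 s, if anything falls off the work surface, if the arm or the gripper's body presses on something with over 40 N, if the wrist force passes 120 N, or if a joint passes its speed limit or range.

## Working session

There is one attempt and no reset: what is moved stays moved. The work goes in short steps, Python scripts to look and compute and a tool call to move; the robot and the scene stay as the last step left them, time stands still between calls to the robot, and variables do not carry over. Pictures are saved under pics/ and viewed, and the job is handed in when it is done.

Besides the shell and the picture viewer there is one more tool, called after ">>>" as name(argument=value, ...) on one line, values as JSON. apply_moves: Moves the arm, as the interface text tells. Its arguments: {"type":"object","properties":{"plan":{"type":"array","items":{"type":"number"}}},"required":["plan"]}

```bash
ls; mkdir -p pics; python3 - <<'E'
from bench import arm
import cv2
s=arm.read_state(); print(s)
for n in ("top","side"):
    d=arm.get_image(n); cv2.imwrite(f"pics/{n}0.png",d["color"][:,:,::-1]); print(n,d["camera_matrix"],d["camera_from_world"])
E
```

```text
pics
{'clock': 0.0, 'joints': array([ 1.51058924e+00,  3.85579961e-01,  6.62166784e-03, -5.43840074e-04,
       -1.19396975e+00, -2.58599472e-01]), 'joint_vel': array([ 1.84107827e-04, -3.47399808e-05, -9.14402697e-04, -1.45495061e-03,
        1.65440470e-04,  1.66200450e-03]), 'joint_efforts': array([ 3.98607353e-04, -3.92286372e+01,  1.88399291e+01,  4.18624163e+00,
       -4.71397885e-03, -2.14639229e-06]), 'position': array([195.68304717, 592.96372267, 230.19915941]), 'ee_rot': array([ 9.87305654e-01, -1.58828040e-01, -1.45936542e-04,  1.08564575e-03]), 'contact_force': array([-7.33313025e-01,  4.24981221e-01, -6.78143852e-04]), 'wrist_torque': array([ 0.03456597, -0.03106441,  0.03525248]), 'gripper_width': 85.46615160432592}
top [[443.02552312   0.         324.25684899]
 [  0.         443.02552312 205.40783707]
 [  0.           0.           1.        ]] [[ 2.93455308e-02 -9.99568960e-01 -8.57271500e-04  4.78173252e+01]
 [-9.87059151e-01 -2.88429801e-02 -1.57741289e-01  5.53692200e+02]
 [ 1.57648570e-01  5.47517954e-03 -9.87480101e-01  1.23120208e+03]
 [ 0.00000000e+00  0.00000000e+00  0.00000000e+00  1.00000000e+00]]
side [[409.57462586   0.         318.7835274 ]
 [  0.         409.57462586 199.86998581]
 [  0.           0.           1.        ]] [[ 8.45642762e-01 -5.33425017e-01  1.86029708e-02 -4.59873949e+02]
 [-3.68607781e-01 -6.08854108e-01 -7.02442153e-01  2.99229691e+02]
 [ 3.86026713e-01  5.87157923e-01 -7.11497682e-01  8.66013120e+02]
 [ 0.00000000e+00  0.00000000e+00  0.00000000e+00  1.00000000e+00]]
```

View pics/top0.png

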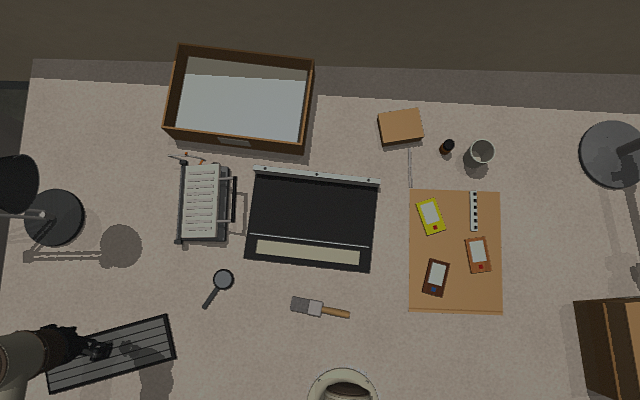

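View pics/side0.png

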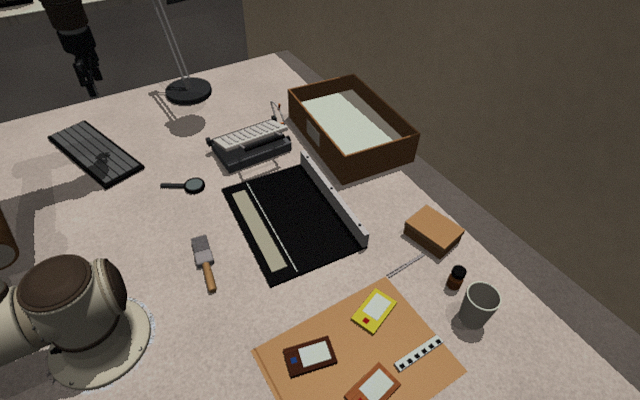

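Top view: sample1 (red dot) is at about (478,254), sample2 (blue) at (436,278), and the yellow decoy at (431,216). The scale is at (474,212), the stage around (313,220) and the panel bar at (233,205). No green sample is visible. Next I measure these.

```bash
cat > h.py <<'E'
import numpy as np, cv2
from bench import arm
def img(n,save=None):
    d=arm.get_image(n)
    if save: cv2.imwrite(f"pics/{save}.png",d["color"][:,:,::-1])
    return d
def ray(d,uv,z):
    K=d["camera_matrix"];T=d["camera_from_world"];R=T[:3,:3];c=-R.T@T[:3,3]
    uv=np.atleast_2d(uv).astype(float)
    r=(np.c_[uv,np.ones(len(uv))]@np.linalg.inv(K).T)@R
    return c+r*((z-c[2])/r[:,2])[:,None]
def cloud(d):
    K=d["camera_matrix"];T=d["camera_from_world"];R=T[:3,:3]
    v,u=np.mgrid[0:400,0:640];Z=d["range_z"]
    P=np.stack([(u-K[0,2])*Z/K[0,0],(v-K[1,2])*Z/K[1,1],Z],-1)
    return (P-T[:3,3])@R
def proj(d,P):
    P=np.atleast_2d(P);q=(P@d["camera_from_world"][:3,:3].T+d["camera_from_world"][:3,3])@d["camera_matrix"].T
    return q[:,:2]/q[:,2:]
def rect(d,mask,z):
    cs,_=cv2.findContours(mask.astype(np.uint8),cv2.RETR_EXTERNAL,cv2.CHAIN_APPROX_NONE)
    c=max(cs,key=cv2.contourArea)[:,0,:]
    w=ray(d,c,z)[:,:2].astype(np.float32)
    return cv2.minAreaRect(w),cv2.boxPoints(cv2.minAreaRect(w))
E
python3 - <<'E'
from h import *
d=img("top"); s=img("side")
for n,dd,f in (("topz",d,2.5),("sidez",s,1)): pass
c=d["color"]
cv2.imwrite("pics/crop1.png",cv2.resize(c[150:320,395:510],None,fx=5,fy=5,interpolation=cv2.INTER_CUBIC)[:590,:,::-1] if 0 else cv2.resize(c[180:320,400:510],None,fx=4,fy=4,interpolation=cv2.INTER_CUBIC)[:,:,::-1])
cv2.imwrite("pics/crop2.png",cv2.resize(c[140:280,165:390],None,fx=3.5,fy=3.5,interpolation=cv2.INTER_CUBIC)[:,:,::-1])
P=cloud(d)
for u,v in [(436,272),(478,248),(474,212),(431,212),(455,290),(455,260),(313,220),(316,173),(316,157),(316,162),(316,150),(316,142),(233,205),(233,195),(205,205),(205,180),(240,205),(300,260),(316,110),(300,148),(410,125),(447,146),(481,150)]:
    print((u,v),P[v,u].round(0),c[v,u])
E
```

```text
(436, 272) [ 372. -264.    9.] [142 145 137]
(478, 248) [ 445. -386.   11.] [141 146 135]
(474, 212) [ 551. -377.   11.] [31 30 29]
(431, 212) [ 548. -252.    6.] [143 148 139]
(455, 290) [ 323. -322.   -5.] [137 107  72]
(455, 260) [ 409. -323.   -3.] [137 107  73]
(313, 220) [514.  96.   4.] [33 34 33]
(316, 173) [644.  91.  57.] [29 29 30]
(316, 157) [706.  94.   4.] [137 127 116]
(316, 162) [692.  93.  -2.] [139 128 118]
(316, 150) [729.  94.  -2.] [142 132 122]
(316, 142) [753.  95.   2.] [135 126 116]
(233, 205) [536. 313. 107.] [28 30 28]
(233, 195) [563. 314. 113.] [15 15 17]
(205, 205) [538. 397.  81.] [141 140 131]
(205, 180) [610. 403.  77.] [97 94 88]
(240, 205) [553. 315.  -0.] [143 135 122]
(300, 260) [395. 130.  13.] [32 32 32]
(316, 110) [856.  98.  -0.] [103  96  88]
(300, 148) [711. 138.  77.] [45 34 23]
(410, 125) [ 798. -181.   51.] [136 107  73]
(447, 146) [ 733. -286.   64.] [29 27 28]
(481, 150) [ 735. -396.   29.] [60 55 50]
```

```bash
python3 - <<'E'
from h import *
d=img("top");P=cloud(d)
for col in (280,310,340,365):
    print(col,[tuple(P[v,col].round(0).astype(int)) for v in range(125,190,4)])
E
```

```text
280 [(np.int64(783), np.int64(200), np.int64(63)), (np.int64(770), np.int64(199), np.int64(67)), (np.int64(759), np.int64(199), np.int64(61)), (np.int64(747), np.int64(198), np.int64(63)), (np.int64(720), np.int64(192), np.int64(110)), (np.int64(716), np.int64(195), np.int64(83)), (np.int64(717), np.int64(199), np.int64(41)), (np.int64(716), np.int64(203), np.int64(0)), (np.int64(704), np.int64(203), np.int64(0)), (np.int64(692), np.int64(202), np.int64(-2)), (np.int64(678), np.int64(201), np.int64(3)), (np.int64(653), np.int64(195), np.int64(57)), (np.int64(643), np.int64(195), np.int64(48)), (np.int64(640), np.int64(199), np.int64(9)), (np.int64(628), np.int64(199), np.int64(7)), (np.int64(616), np.int64(198), np.int64(5)), (np.int64(603), np.int64(197), np.int64(8))]
310 [(np.int64(809), np.int64(115), np.int64(-3)), (np.int64(795), np.int64(115), np.int64(0)), (np.int64(783), np.int64(115), np.int64(-3)), (np.int64(769), np.int64(114), np.int64(1)), (np.int64(756), np.int64(113), np.int64(2)), (np.int64(742), np.int64(113), np.int64(6)), (np.int64(732), np.int64(113), np.int64(0)
[... 1297 characters left out ...]
3), np.int64(5)), (np.int64(785), np.int64(-53), np.int64(4)), (np.int64(773), np.int64(-54), np.int64(3)), (np.int64(762), np.int64(-54), np.int64(-1)), (np.int64(748), np.int64(-54), np.int64(1)), (np.int64(736), np.int64(-54), np.int64(2)), (np.int64(724), np.int64(-55), np.int64(0)), (np.int64(712), np.int64(-55), np.int64(-3)), (np.int64(700), np.int64(-55), np.int64(-3)), (np.int64(687), np.int64(-55), np.int64(-2)), (np.int64(676), np.int64(-56), np.int64(-7)), (np.int64(661), np.int64(-55), np.int64(4)), (np.int64(635), np.int64(-50), np.int64(62)), (np.int64(624), np.int64(-51), np.int64(58)), (np.int64(621), np.int64(-55), np.int64(18)), (np.int64(611), np.int64(-56), np.int64(5))]
```

View pics/crop1.png

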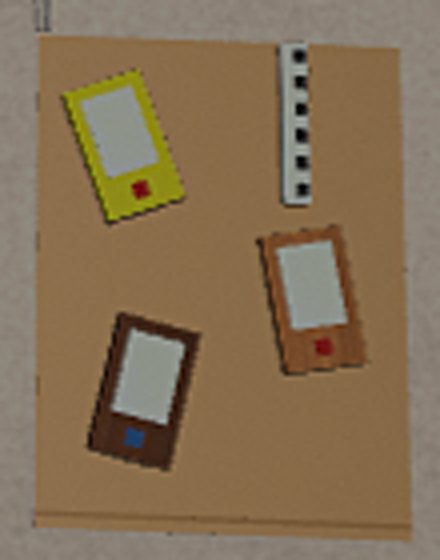

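View pics/crop2.png

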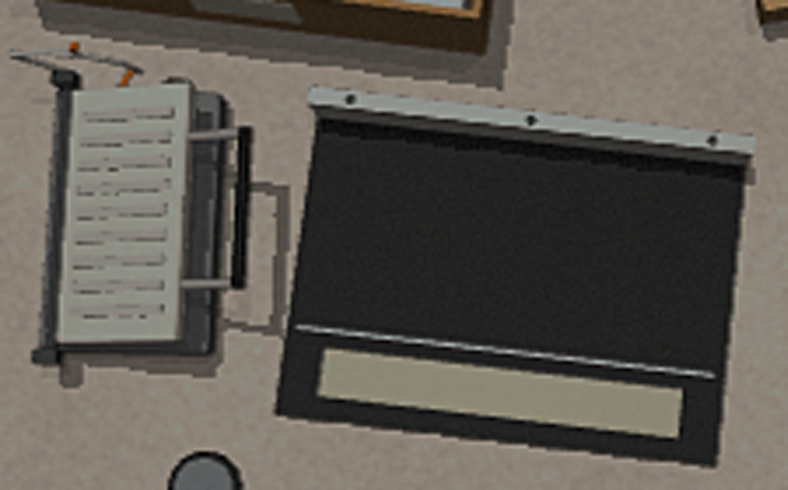

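```bash
cat > meas.py <<'E'
from h import *
def masks(d):
    h=cv2.cvtColor(d["color"],cv2.COLOR_RGB2HSV);H,S,V=[h[...,i].astype(int) for i in range(3)]
    return h,H,S,V
E
python3 - <<'E'
from meas import *
d=img("top"); hsv,H,S,V=masks(d); c=d["color"].astype(int)
for u,v in [(436,290),(428,285),(470,265),(484,268),(455,300),(420,225),(435,232),(480,266),(433,289)]: print((u,v),c[v,u],hsv[v,u])
g=(V>80)&(S<70)
# strip
m=np.zeros(g.shape,bool); m[238:268,252:366]=True
ms=(V>95)&m
n,l,st,ce=cv2.connectedComponentsWithStats(ms.astype(np.uint8))
k=1+np.argmax(st[1:,4]); (r,b)=rect(d,l==k,8); print("strip",r,b.round(0).tolist())
m=np.zeros(g.shape,bool); m[165:190,245:385]=True
P=cloud(d)
mf=(V>80)&m&(P[...,2]>45)
n,l,st,ce=cv2.connectedComponentsWithStats(mf.astype(np.uint8)); k=1+np.argmax(st[1:,4])
r,b=rect(d,l==k,58); print("fence top",r,b.round(0).tolist())
# bar points
m=np.zeros(g.shape,bool); m[170:230,225:240]=True
mb=m&(V<50)&(P[...,2]>80)
q=P[mb]; print(len(q),np.median(q,0)); vs,us=np.nonzero(mb); print(us.min(),us.max(),vs.min(),vs.max())
for v in range(vs.min(),vs.max()+1,6): print(v,np.median(P[v,us[vs==v]],0).round(0),us[vs==v])
# panel plane
q=P[178:240,188:214][...,:]; q=q[q[...,2]>50]; A=np.c_[q[:,:2],np.ones(len(q))]; print("plane",np.linalg.lstsq(A,q[:,2],rcond=None)[0],q.mean(0))
E
```

```text
(436, 290) [68 36 17] [ 11 191  68]
(428, 285) [62 38 24] [ 11 156  62]
(470, 265) [102  63  36] [ 12 165 102]
(484, 268) [119  75  44] [ 12 161 119]
(455, 300) [137 108  73] [ 16 119 137]
(420, 225) [142 111  76] [ 16 119 142]
(435, 232) [136 137  26] [ 30 207 137]
(480, 266) [112  21  23] [179 207 112]
(433, 289) [ 29  61 101] [107 182 101]
strip ((419.5872497558594, 108.72134399414062), (299.91949462890625, 39.49016571044922), 85.06017303466797) [[387.0, -39.0], [426.0, -42.0], [452.0, 256.0], [413.0, 260.0]]
fence top ((641.1803588867188, 89.31879425048828), (369.04559326171875, 14.828213691711426), 85.06916046142578) [[618.0, -94.0], [633.0, -95.0], [664.0, 273.0], [650.0, 274.0]]
168 [552.38359708 313.08389292 105.97561799]
225 236 176 222
176 [617. 314. 107.] [234 235]
182 [600. 313. 109.] [233 234 235]
188 [583. 314. 110.] [233 234 235]
194 [567. 313. 104.] [232 233 234 235 236]
200 [550. 313. 107.] [232 233 234 235]
206 [533. 312. 105.] [232 233 234 235]
212 [516. 311. 109.] [227 232 233 234]
218 [500. 312. 104.] [231 232 233 234]
plane [-4.04159251e-02 -1.77232830e+00  8.27457677e+02] [530.5339316  409.36660757  80.48363444]
```

>>> apply_moves(plan=[-0.2,0.18,-0.14,0.02,9,-0.2,0.358,-0.28,0.02,18.3,-0.2,0.358,-0.28,0.02,18.3,-0.2,0.358,-0.28,0.02,18.3,0.1,0.358,-0.28,0.02,18.3,0.3,0.358,-0.28,0.02,18.3,0.3,0.358,-0.28,0.02,18.3,0.3,0.358,-0.28,0.02,18.3])

```text
clock: 0.97
position: [458.7, 387.4, 246.8]
ee_rot: [1.0, 0.0, 0.0, -0.0]
contact_force: [1.0, 1.0, -0.5]
gripper_width: 30.1
```

```bash
python3 - <<'E'
from meas import *
s=img("side","s1");P=cloud(s)
cv2.imwrite("pics/s1c.png",cv2.resize(s["color"][90:200,190:320],None,fx=5,fy=5,interpolation=cv2.INTER_CUBIC)[:,:,::-1])
d=img("top")
print(ray(d,[(233.5,176),(233.5,200),(233,222)],101).round(1)); print(ray(d,[(183,200),(184,162),(180,240)],46).round(1))
E
```

```text
[[618.3 318.1 101. ]
 [550.7 314.  101. ]
 [489.8 311.6 101. ]]
[[555.6 471.1  46. ]
 [668.1 477.2  46. ]
 [440.4 470.5  46. ]]
```

View pics/s1c.png

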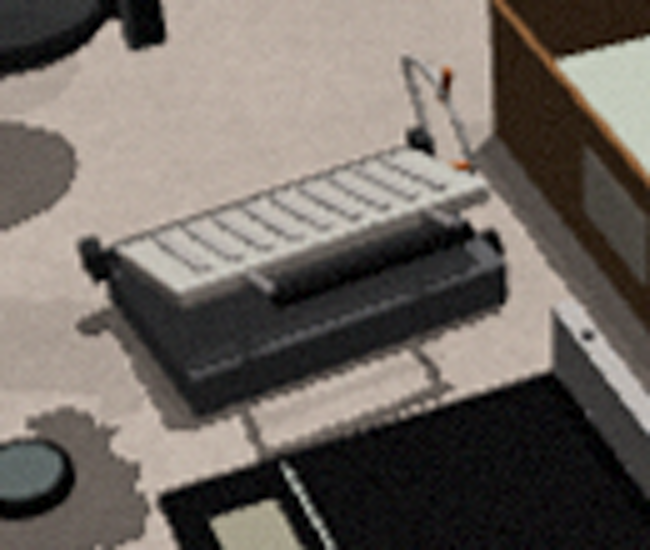

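>>> apply_moves(plan=[0.3,0.04,-0.03,0,2,0.3,0.08,-0.06,0,2,0.3,0.095,-0.073,0,2,0.3,0.095,-0.073,-0.04,2,0.3,0.095,-0.073,-0.08,2,0.3,0.095,-0.073,-0.08,2,0.3,0.095,-0.073,-0.08,2])

```text
clock: 1.65
position: [551.6, 315.2, 164.7]
ee_rot: [1.0, 0.018, -0.002, 0.002]
contact_force: [0.4, -0.2, 1.8]
gripper_width: 30.1
```

```bash
python3 - <<'E'
from meas import *
s=arm.read_state(); print(s["position"])
s=img("side","s2");d=img("top")
a=cv2.resize(s["color"][90:200,190:320],None,fx=3,fy=3,interpolation=cv2.INTER_CUBIC)[:,:,::-1]
b=cv2.resize(d["color"][140:250,170:300],None,fx=3,fy=3,interpolation=cv2.INTER_CUBIC)[:,:,::-1]
cv2.imwrite("pics/s2c.png",np.hstack([a,b]))
E
```

```text
[551.59062791 315.15866603 164.68354359]
```

View pics/s2c.png

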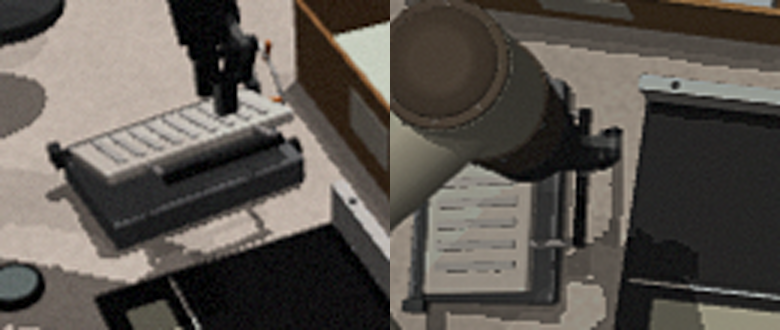

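The gripper is above the bar, at about (585,170) in the right half of the combined crop. Next it descends.

>>> apply_moves(plan=[0.3,0,0,-0.03,0,0.3,0,0,-0.055,0,0.3,0,0,-0.078,0,0.3,0,0,-0.078,0])

```text
clock: 2.08
position: [551.0, 315.8, 86.7]
ee_rot: [1.0, 0.018, -0.002, 0.001]
contact_force: [-0.3, -1.2, -0.6]
gripper_width: 30.1
```

>>> apply_moves(plan=[1,0,0,0,0,1,0,0,0,0,1,0,0,0,0,1,0,0,0,0,1,0,0,0,0,1,0,0,0,0])

```text
clock: 2.58
position: [553.6, 315.7, 91.1]
ee_rot: [1.0, 0.018, 0.001, -0.0]
contact_force: [1.2, -5.2, 3.8]
gripper_width: 9.8
```

>>> apply_moves(plan=[1,0,0.004,0.011,0,1,-0.0005,0.01,0.021,0,1,-0.001,0.017,0.032,0,1,-0.001,0.024,0.041,0,1,-0.001,0.032,0.05,0,1,-0.0015,0.04,0.059,0,1,-0.0015,0.04,0.059,0,1,-0.0015,0.04,0.059,0])

```text
clock: 3.25
position: [553.0, 351.2, 153.1]
ee_rot: [1.0, 0.018, 0.002, 0.004]
contact_force: [1.4, -16.5, 13.8]
gripper_width: 9.6
```

```bash
python3 - <<'E'
from meas import *
s=img("side","s3");d=img("top")
a=cv2.resize(s["color"][90:200,190:320],None,fx=3,fy=3,interpolation=cv2.INTER_CUBIC)[:,:,::-1]
b=cv2.resize(d["color"][140:250,170:300],None,fx=3,fy=3,interpolation=cv2.INTER_CUBIC)[:,:,::-1]
cv2.imwrite("pics/s3c.png",np.hstack([a,b]))
E
```

```text
(no output)
```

View pics/s3c.png

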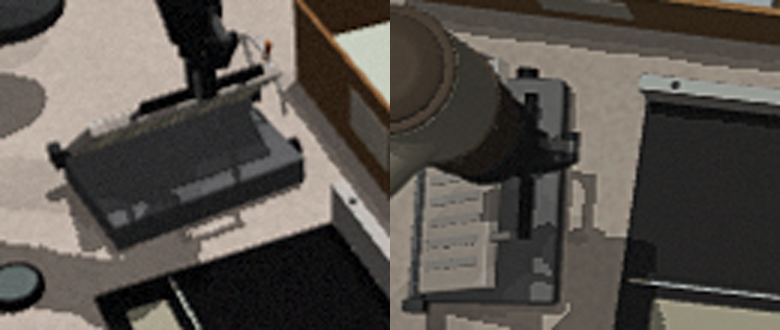

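>>> apply_moves(plan=[1,0,0.006,0.012,0,1,-0.0005,0.014,0.02,0,1,-0.001,0.024,0.027,0,1,-0.001,0.034,0.034,0,1,-0.001,0.044,0.04,0,1,-0.0015,0.053,0.044,0,1,-0.0015,0.06,0.047,0,1,-0.0015,0.06,0.047,0])

```text
clock: 4.02
position: [552.1, 415.2, 199.2]
ee_rot: [1.0, 0.018, 0.003, 0.0]
contact_force: [2.7, -6.0, 6.5]
gripper_width: 9.6
```

```bash
cat > pan.py <<'E'
from meas import *
import sys
s=img("side");d=img("top")
a=cv2.resize(s["color"][80:200,190:320],None,fx=3,fy=3,interpolation=cv2.INTER_CUBIC)[:,:,::-1]
b=cv2.resize(d["color"][130:250,170:300],None,fx=3,fy=3,interpolation=cv2.INTER_CUBIC)[:,:,::-1]
cv2.imwrite(f"pics/{sys.argv[1]}.png",np.hstack([a,b]))
E
python3 pan.py s4c
```

```text
(no output)
```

View pics/s4c.png

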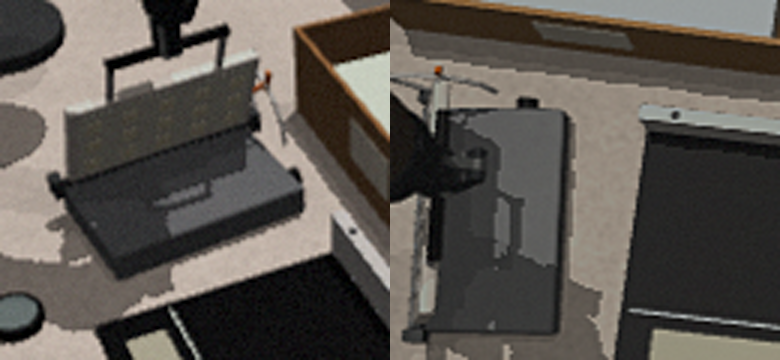

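```bash
python3 - <<'E'
from meas import *
s=img("side");d=img("top")
a=cv2.resize(s["color"][90:140,245:305],None,fx=8,fy=8,interpolation=cv2.INTER_CUBIC)[:,:,::-1]
b=cv2.resize(d["color"][145:195,165:205],None,fx=8,fy=8,interpolation=cv2.INTER_CUBIC)[:,:,::-1]
cv2.imwrite("pics/s5c.png",np.hstack([a,b]))
E
```

```text
(no output)
```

View pics/s5c.png

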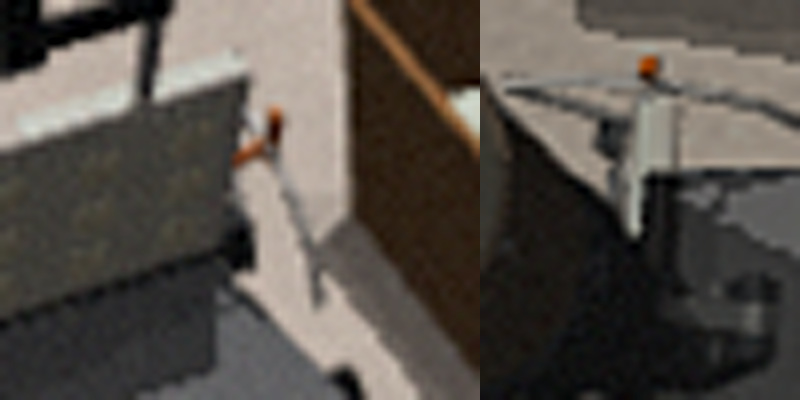

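>>> apply_moves(plan=[0.3,0,0,0,0,0.3,0,0,0,0,0.3,0,0,0,0,0.3,0,0,0.01,0,0.3,0,0,0.03,0,0.3,0,0,0.06,0,0.3,0,0,0.09,0])

```text
clock: 4.8
position: [549.0, 416.2, 285.2]
ee_rot: [1.0, 0.018, -0.001, 0.001]
contact_force: [0.0, 0.9, 0.1]
gripper_width: 29.9
```

>>> apply_moves(plan=[-0.2,0,-0.04,0,0,-0.2,0,-0.08,0,0,-0.2,0,-0.12,0,0,-0.2,0,-0.16,0,0,-0.2,0,-0.2,0,0,-0.2,0,-0.24,0,0,-0.2,0,-0.28,0,0])

```text
clock: 5.38
position: [549.2, 134.6, 285.5]
ee_rot: [1.0, 0.018, 0.001, -0.0]
contact_force: [0.7, -0.6, -0.1]
gripper_width: 51.3
```

```bash
python3 - <<'E'
from meas import *
s=img("side");d=img("top");P=cloud(d)
a=cv2.resize(s["color"][80:140,215:305],None,fx=6,fy=6,interpolation=cv2.INTER_CUBIC)[:,:,::-1]
b=cv2.resize(d["color"][145:255,165:205],None,fx=3.273,fy=3.273,interpolation=cv2.INTER_CUBIC)[:,:,::-1]
cv2.imwrite("pics/s6c.png",np.hstack([a,b[:360]]) if b.shape[0]>=360 else a)
hsv,H,S,V=masks(d)
Ps=cloud(s)
q=Ps[90:150,190:280].reshape(-1,3); q=q[(q[:,2]>75)&(q[:,2]<180)&(q[:,0]>440)&(q[:,0]<660)&(q[:,1]>390)&(q[:,1]<480)]
print(len(q)); A=np.c_[q[:,0],q[:,2],np.ones(len(q))]
for _ in range(3):
    x=np.linalg.lstsq(A,q[:,1],rcond=None)[0]; r=abs(q[:,1]-A@x); k=r<3*np.median(r)+1; q,A=q[k],A[k]
print(x,len(q),np.median(r),"angle",np.degrees(np.arctan2(-1,x[1]))+180)
E
```

```text
1323
[ 1.23066167e-02 -3.51565659e-01  4.77643523e+02] 1188 1.4201861492133503 angle 70.63007687555546
```

View pics/s6c.png

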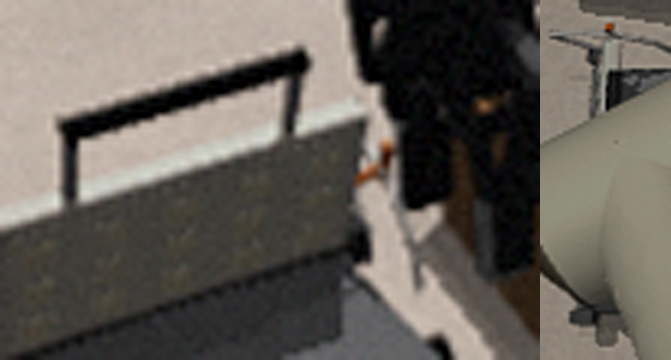

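```bash
cat > find.py <<'E'
from meas import *
def big(m):
    n,l,st,ce=cv2.connectedComponentsWithStats(m.astype(np.uint8))
    return l==1+np.argmax(st[1:,4])
def find(d,zt=12):
    hsv,H,S,V=masks(d); c=d["color"].astype(int)
    roi=np.zeros(H.shape,bool); roi[170:330,400:520]=True
    # everything on the folder differing from the folder's hue/sat
    folder=(abs(H-16)<=3)&(abs(S-119)<14)&(V>110)
    fg=big(cv2.dilate(folder.astype(np.uint8),np.ones((3,3)))>0)
    obj=roi&~folder
    obj=cv2.morphologyEx(obj.astype(np.uint8),cv2.MORPH_OPEN,np.ones((3,3)))
    n,l,st,ce=cv2.connectedComponentsWithStats(obj)
    out=[]
    for k in range(1,n):
        if 150<st[k,4]<1500:
            r,b=rect(d,l==k,zt)
            out.append((ce[k].round(0),st[k,4],np.round(r[0],1),np.round(r[1],1),round(r[2],1)))
    return out
if __name__=="__main__":
    for o in find(img("top")): print(o)
E
python3 find.py
```

```text
(array([430., 216.]), np.int32(751), array([ 534.2, -249. ]), array([103. ,  65.1]), 19.8)
(array([478., 255.]), np.int32(775), array([ 425.9, -384.5]), array([102.5,  63.6]), 9.7)
(array([435., 278.]), np.int32(786), array([ 356.6, -261.2]), array([ 62.5, 102.7]), 76.2)
```

```bash
python3 - <<'E'
from meas import *
d=img("top"); hsv,H,S,V=masks(d)
roi=np.zeros(H.shape,bool); roi[186:236,462:488]=True
for v in (189,190,191,192,200,229,230,231,232): print(v,[tuple(hsv[v,u]) for u in range(468,481)][::3])
m=roi&((S<75)|(V<60)); m[:191]&=False
from find import big
r,b=rect(d,big(cv2.morphologyEx(m.astype(np.uint8),cv2.MORPH_CLOSE,np.ones((3,3)))),9); print(r,b)
E
```

```text
189 [(np.uint8(15), np.uint8(35), np.uint8(146)), (np.uint8(12), np.uint8(39), np.uint8(144)), (np.uint8(15), np.uint8(39), np.uint8(143)), (np.uint8(17), np.uint8(35), np.uint8(146)), (np.uint8(20), np.uint8(32), np.uint8(145))]
190 [(np.uint8(16), np.uint8(63), np.uint8(142)), (np.uint8(15), np.uint8(40), np.uint8(128)), (np.uint8(19), np.uint8(33), np.uint8(123)), (np.uint8(17), np.uint8(37), np.uint8(146)), (np.uint8(21), np.uint8(24), np.uint8(147))]
191 [(np.uint8(16), np.uint8(136), np.uint8(135)), (np.uint8(64), np.uint8(13), np.uint8(158)), (np.uint8(57), np.uint8(14), np.uint8(160)), (np.uint8(16), np.uint8(120), np.uint8(138)), (np.uint8(16), np.uint8(112), np.uint8(139))]
192 [(np.uint8(16), np.uint8(133), np.uint8(127)), (np.uint8(53), np.uint8(13), np.uint8(157)), (np.uint8(50), np.uint8(10), np.uint8(78)), (np.uint8(16), np.uint8(140), np.uint8(144)), (np.uint8(16), np.uint8(128), np.uint8(139))]
200 [(np.uint8(16), np.uint8(126), np.uint8(136)), (np.uint8(51), np.uint8(16), np.uint8(161)), (np.uint8(150), np.uint8(85), np.uint8(6)), (np.uint8(16), np.uint8(116), np.ui
[... 492 characters left out ...]
int8(123), np.uint8(137))]
231 [(np.uint8(16), np.uint8(121), np.uint8(141)), (np.uint8(16), np.uint8(141), np.uint8(78)), (np.uint8(15), np.uint8(139), np.uint8(68)), (np.uint8(16), np.uint8(136), np.uint8(141)), (np.uint8(16), np.uint8(124), np.uint8(138))]
232 [(np.uint8(17), np.uint8(119), np.uint8(139)), (np.uint8(16), np.uint8(125), np.uint8(145)), (np.uint8(16), np.uint8(127), np.uint8(147)), (np.uint8(16), np.uint8(124), np.uint8(142)), (np.uint8(16), np.uint8(120), np.uint8(138))]
((555.6581420898438, -375.5972900390625), (116.93453979492188, 21.724624633789062), 0.25179609656333923) [[ 497.1437  -364.99203]
 [ 497.23917 -386.71646]
 [ 614.1726  -386.20255]
 [ 614.07715 -364.47812]]
```

>>> apply_moves(plan=[0,0.006,-0.51,-0.08,-1.8,0,0.006,-0.51,-0.08,-1.8,0,0.006,-0.51,-0.08,-1.8,0,0.006,-0.51,-0.08,-1.8,0,0.006,-0.51,-0.08,-1.8,0,0.006,-0.51,-0.08,-1.8,0,0.006,-0.51,-0.08,-1.8,0,0.006,-0.51,-0.08,-1.8])

```text
clock: 6.25
position: [554.4, -193.7, 232.8]
ee_rot: [1.0, 0.003, 0.0, -0.0]
contact_force: [1.5, 0.5, 0.7]
gripper_width: 42.7
```

```bash
python3 -c "
from h import *
s=arm.read_state();print(s['position'],s['joints'])"
```

```text
[ 554.37441151 -193.71440897  232.75903173] [-6.06349071e-02  3.19231209e-01 -8.65027322e-02 -1.29584457e-04
 -1.16418637e+00  1.63831908e+00]
```

>>> apply_moves(plan=[0,0.001,-0.04,0,0,0,0.001,-0.08,-0.01,0,0,0.001,-0.12,-0.02,0,0,0.001,-0.155,-0.05,0,0,0.001,-0.181,-0.09,0,0,0.001,-0.181,-0.13,0,0,0.001,-0.181,-0.17,0,0,0.001,-0.181,-0.19,0])

```text
clock: 6.92
position: [553.3, -372.9, 37.5]
ee_rot: [1.0, 0.002, -0.003, -0.002]
contact_force: [0.2, -0.2, -0.2]
gripper_width: 42.7
```

```bash
cat > look.py <<'E'
from meas import *
import sys
s=img("side",sys.argv[1]+"s");d=img("top",sys.argv[1]+"t")
def cr(im,b,w=400):
    x0,y0,x1,y1=b; f=w/(x1-x0); return cv2.resize(im["color"][y0:y1,x0:x1],None,fx=f,fy=f,interpolation=cv2.INTER_CUBIC)[:,:,::-1]
B=list(map(int,sys.argv[2:10]))
a=cr(s,B[:4]);b=cr(d,B[4:])
h=max(a.shape[0],b.shape[0]); pad=lambda i:cv2.copyMakeBorder(i,0,h-i.shape[0],0,0,cv2.BORDER_CONSTANT)
cv2.imwrite(f"pics/{sys.argv[1]}.png",np.hstack([pad(a),pad(b)])[:600])
print(arm.read_state()["position"].round(1),arm.read_state()["contact_force"].round(1))
E
python3 look.py a1 330 270 530 400 400 160 560 330
```

```text
[ 552.  -371.7   36.4] [-0.1 -0.5 -0.3]
```

View pics/a1.png

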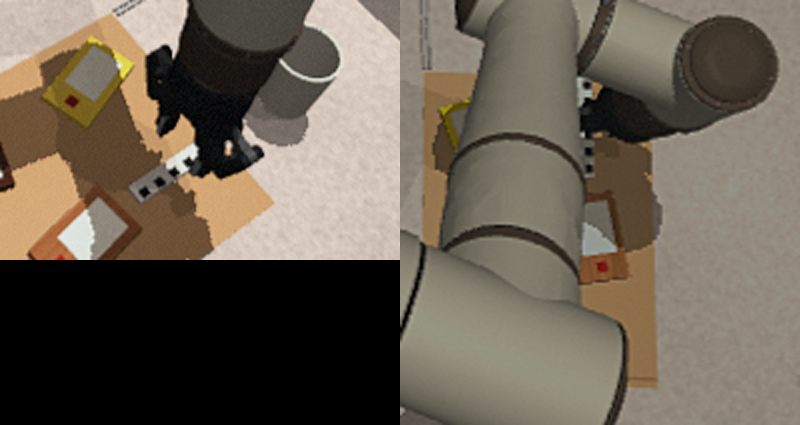

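The bar lies between the fingers, at about (585,125) in the right half of the combined crop. Next it descends and grips.

>>> apply_moves(plan=[0,0.003,-0.004,-0.015,0,0,0.003,-0.004,-0.025,0,0,0.003,-0.004,-0.033,0,0,0.003,-0.004,-0.033,0,1,0.003,-0.004,-0.033,0,1,0.003,-0.004,-0.033,0,1,0.003,-0.004,-0.033,0,1,0.003,-0.004,-0.033,0])

```text
clock: 7.68
position: [557.8, -378.6, 10.8]
ee_rot: [1.0, 0.002, 0.001, 0.0]
contact_force: [0.3, -0.2, -0.4]
gripper_width: -0.0
```

>>> apply_moves(plan=[1,0,0,0,0,1,0,0,0,0,1,0,0,0.02,0,1,0,0,0.05,0,1,0,0,0.09,0,1,0,0,0.13,0,1,0,0,0.13,0])

```text
clock: 8.27
position: [561.9, -381.2, 150.4]
ee_rot: [1.0, 0.003, 0.008, 0.005]
contact_force: [0.7, 0.3, 1.1]
gripper_width: -0.1
```

>>> apply_moves(plan=[0,0,0,0,0,0,0,0,0,0,0,0,0,0,0,0,0,0,0,0,0,0,0,0,0])

```text
clock: 8.68
position: [556.8, -378.1, 138.2]
ee_rot: [1.0, 0.002, -0.001, -0.001]
contact_force: [0.8, -0.3, -0.5]
gripper_width: 42.6
```

```bash
python3 look.py a2 330 270 530 400 400 160 560 330
```

```text
[ 557.  -378.3  138.7] [0.6 0.4 0.4]
```

View pics/a2.png

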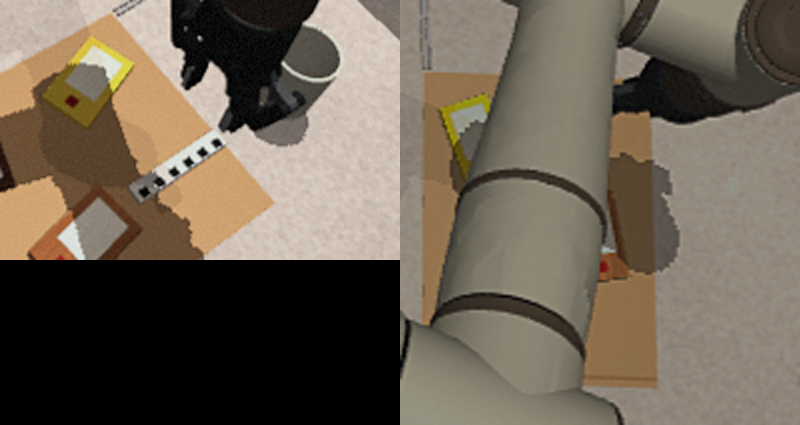

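>>> apply_moves(plan=[0,-0.001,0.002,-0.035,0,0,-0.001,0.002,-0.07,0,0,-0.001,0.002,-0.1,0,0,-0.001,0.002,-0.12,0,0,-0.001,0.002,-0.13,0,0,-0.001,0.002,-0.133,0,0,-0.001,0.002,-0.134,0,0,-0.001,0.002,-0.134,0])

```text
clock: 9.45
position: [557.4, -376.9, 7.1]
ee_rot: [1.0, 0.002, 0.001, 0.001]
contact_force: [0.3, -0.4, 1.0]
gripper_width: 42.4
```

>>> apply_moves(plan=[0,0,0,0,0,0,0,0,0,0,0,0,0,0,0])

```text
clock: 9.7
position: [557.0, -376.6, 7.2]
ee_rot: [1.0, 0.002, 0.001, 0.0]
contact_force: [-0.7, 0.1, 1.7]
gripper_width: 42.7
```

>>> apply_moves(plan=[0,0,0,-0.004,0,0,0,0,-0.004,0,0,0,0,-0.004,0])

```text
clock: 9.95
position: [556.1, -376.3, 1.6]
ee_rot: [1.0, 0.002, -0.0, -0.0]
contact_force: [0.7, 1.1, 0.9]
gripper_width: 42.8
```

>>> apply_moves(plan=[1,0,0,0,0,1,0,0,0,0,1,0,0,0,0,1,0,0,0,0,1,0,0,0,0,1,0,0,0,0])

```text
clock: 10.45
position: [556.6, -376.4, 2.1]
ee_rot: [1.0, 0.002, 0.0, 0.0]
contact_force: [-0.2, 0.6, 2.4]
gripper_width: 18.1
```

>>> apply_moves(plan=[1,0,0,0.03,0,1,0,0,0.07,0,1,0,0,0.11,0,1,-0.01,0.035,0.13,-6,1,-0.02,0.07,0.13,-13,1,-0.03,0.105,0.13,-20,1,-0.04,0.14,0.13,-27,1,-0.05,0.175,0.13,-34])

```text
clock: 11.12
position: [505.4, -200.3, 131.7]
ee_rot: [0.956, -0.293, -0.0, -0.0]
contact_force: [1.5, 0.2, -1.0]
gripper_width: 17.9
```

>>> apply_moves(plan=[1,-0.01,0.035,0,-7,1,-0.02,0.07,0,-14,1,-0.03,0.105,0,-21,1,-0.04,0.14,0,-28,1,-0.05,0.175,0,-35,1,-0.06,0.21,0,-42,1,-0.07,0.245,0,-49,1,-0.08,0.28,0,-56])

```text
clock: 11.78
position: [429.9, 65.9, 131.8]
ee_rot: [0.747, -0.664, -0.0, -0.0]
contact_force: [0.7, -0.3, 0.0]
gripper_width: 17.2
```

>>> apply_moves(plan=[1,0,0.03,0,-5.2,1,0,0.03,0,-5.2,1,0,0.03,0,-5.2,1,0,0.03,0,-5.2,1,0,0.03,0,-5.2])

```text
clock: 12.2
position: [430.6, 93.7, 131.6]
ee_rot: [0.718, -0.696, -0.0, 0.0]
contact_force: [-0.4, 0.2, -0.1]
gripper_width: 17.9
```

>>> apply_moves(plan=[1,-0.011,0.015,0,-6.8,1,-0.011,0.015,-0.03,-6.8,1,-0.011,0.015,-0.06,-6.8,1,-0.011,0.015,-0.09,-6.8,1,-0.011,0.015,-0.1,-6.8,1,-0.011,0.015,-0.1,-6.8,1,-0.011,0.015,-0.1,-6.8])

```text
clock: 12.78
position: [419.9, 108.6, 31.5]
ee_rot: [-0.675, 0.738, -0.0, -0.001]
contact_force: [0.4, 0.8, -0.0]
gripper_width: 17.6
```

```bash
python3 look.py a3 200 150 380 300 230 150 400 290
```

```text
[420.8 109.6  32.8] [-0.2 -0.  -0.3]
```

View pics/a3.png

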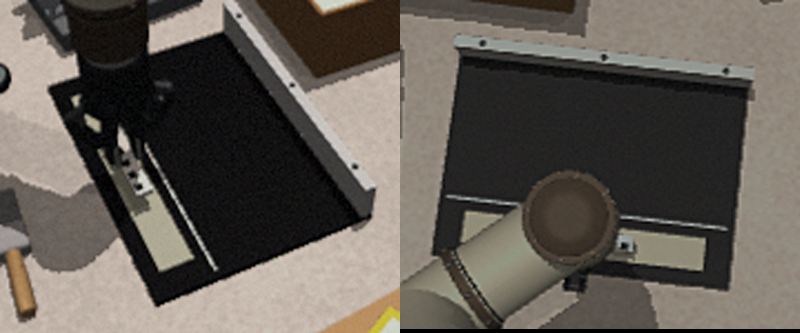

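>>> apply_moves(plan=[1,0,0,-0.01,0,1,0,0,-0.018,0,1,0,0,-0.021,0,1,0,0,-0.021,0,1,0,0,-0.021,0])

```text
clock: 13.3
position: [420.0, 109.6, 11.1]
ee_rot: [-0.676, 0.737, -0.0, 0.0]
contact_force: [0.4, 0.0, -0.5]
gripper_width: 17.7
```

>>> apply_moves(plan=[1,0,0,-0.0015,0,1,0,0,-0.0015,0,0.3,0,0,-0.0015,0,0.3,0,0,-0.0015,0,0.3,0,0,-0.0015,0,0.3,0,0,0.02,0,0.3,0,0,0.06,0,0.3,0,0,0.1,0])

```text
clock: 13.97
position: [418.7, 108.8, 111.0]
ee_rot: [-0.676, 0.737, 0.0, -0.002]
contact_force: [1.3, 0.3, -0.8]
gripper_width: 29.6
```

>>> apply_moves(plan=[-1,0.02,-0.04,0.02,7,-1,0.02,-0.08,0.04,14,-1,0.02,-0.12,0.06,21,-1,0.02,-0.16,0.06,28,-1,0.02,-0.2,0.06,35,-1,0.02,-0.24,0.06,42,-1,0.02,-0.28,0.06,49,-1,0.02,-0.32,0.06,56])

```text
clock: 14.63
position: [440.1, -157.8, 170.5]
ee_rot: [0.919, -0.394, 0.0, -0.0]
contact_force: [1.5, 0.3, -0.0]
gripper_width: 85.4
```

```bash
python3 look.py a4 200 150 380 300 230 150 510 290; python3 find.py
```

```text
[ 439.9 -159.7  170. ] [-0.2  1.5 -0.2]
```

View pics/a4.png

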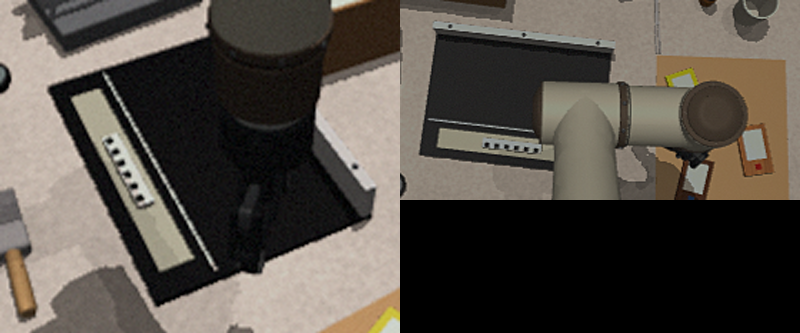

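>>> apply_moves(plan=[-0.75,-0.03,-0.035,0,7,-0.75,-0.06,-0.07,0,14,-0.75,-0.083,-0.101,-0.02,21,-0.75,-0.083,-0.101,-0.05,28,-0.75,-0.083,-0.101,-0.08,32.6,-0.75,-0.083,-0.101,-0.11,32.6,-0.75,-0.083,-0.101,-0.11,32.6,-0.75,-0.083,-0.101,-0.11,32.6])

```text
clock: 15.45
position: [356.9, -256.4, 59.6]
ee_rot: [0.992, -0.123, -0.002, -0.0]
contact_force: [0.6, -0.3, 0.7]
gripper_width: 75.0
```

>>> apply_moves(plan=[-0.75,0,0,0,0,-0.75,0,0,0,0,-0.75,0,0,0,0])

```text
clock: 15.7
position: [359.0, -257.2, 61.9]
ee_rot: [0.992, -0.123, 0.002, 0.0]
contact_force: [0.5, -0.3, 0.7]
gripper_width: 74.9
```

```bash
python3 look.py b1 230 270 430 400 400 200 530 340
```

```text
[ 358.4 -257.2   61.5] [ 0.7 -0.5  0.3]
```

View pics/b1.png

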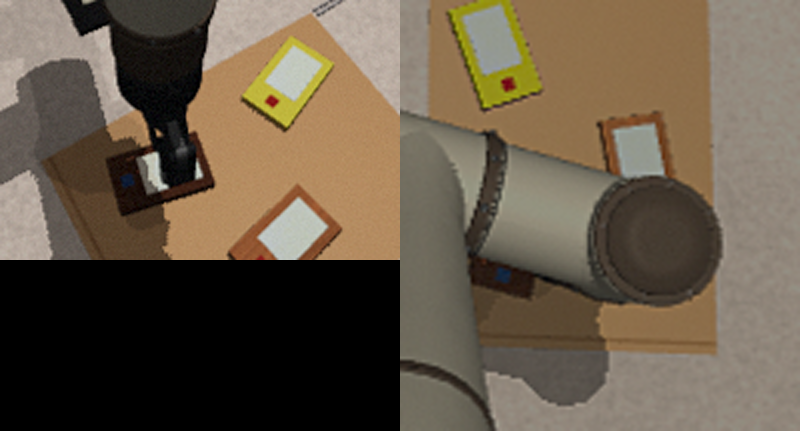

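>>> apply_moves(plan=[-0.75,-0.002,-0.004,-0.02,0,-0.75,-0.002,-0.004,-0.04,0,-0.75,-0.002,-0.004,-0.05,0,-0.75,-0.002,-0.004,-0.057,0,-0.75,-0.002,-0.004,-0.057,0,-0.75,-0.002,-0.004,-0.057,0])

```text
clock: 16.3
position: [355.9, -261.3, 3.5]
ee_rot: [0.992, -0.123, 0.0, 0.0]
contact_force: [0.6, -0.0, 0.5]
gripper_width: 74.9
```

>>> apply_moves(plan=[-0.75,0,0,-0.003,0,-0.75,0,0,-0.004,0,-0.75,0,0,-0.004,0])

```text
clock: 16.55
position: [355.7, -261.2, -0.5]
ee_rot: [0.992, -0.123, 0.0, 0.0]
contact_force: [-0.3, 1.0, 1.2]
gripper_width: 74.8
```

```bash
python3 look.py b2 230 270 430 400 400 200 530 340
```

```text
[ 355.7 -261.2   -0.5] [-0.3 -0.2 -0.5]
```

View pics/b2.png

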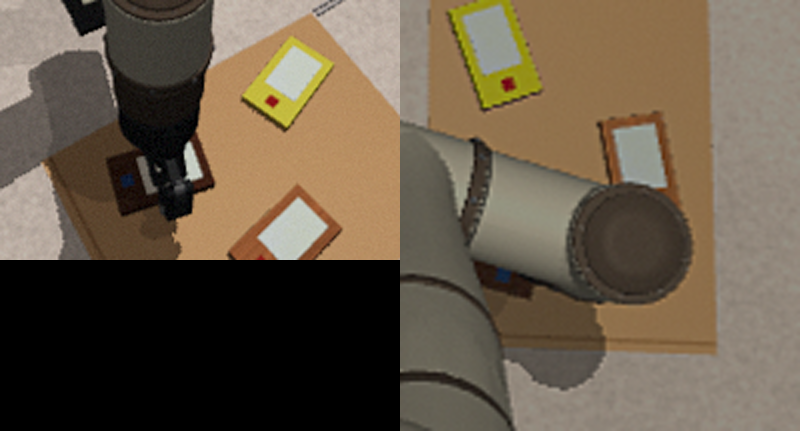

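>>> apply_moves(plan=[-0.75,0,0,-0.002,0,-0.75,0,0,-0.004,0,-0.75,0,0,-0.004,0,-0.75,0,0,-0.004,0])

```text
clock: 16.98
position: [355.4, -261.2, -4.9]
ee_rot: [0.992, -0.123, -0.0, -0.0]
contact_force: [0.3, 0.1, 0.5]
gripper_width: 74.7
```

>>> apply_moves(plan=[1,0,0,0,0,1,0,0,0,0,1,0,0,0,0,1,0,0,0,0,1,0,0,0,0])

```text
clock: 17.4
position: [355.7, -261.2, -4.3]
ee_rot: [0.992, -0.123, 0.0, 0.0]
contact_force: [-1.1, 0.6, 5.0]
gripper_width: 58.3
```

>>> apply_moves(plan=[1,0,0,0.02,0,1,0,0,0.05,0,1,0,0,0.085,0,1,0,0,0.12,0,1,0,0,0.15,3,1,0,0,0.15,8.8,1,0,0,0.15,8.8,1,0,0,0.15,8.8])

```text
clock: 18.07
position: [354.7, -260.8, 144.8]
ee_rot: [0.999, -0.048, -0.0, -0.0]
contact_force: [0.9, 0.5, -1.0]
gripper_width: 58.0
```

```bash
python3 look.py b3 230 200 430 400 400 200 530 340
```

```text
[ 354.4 -260.8  144. ] [-0.4 -1.2 -0.6]
```

View pics/b3.png

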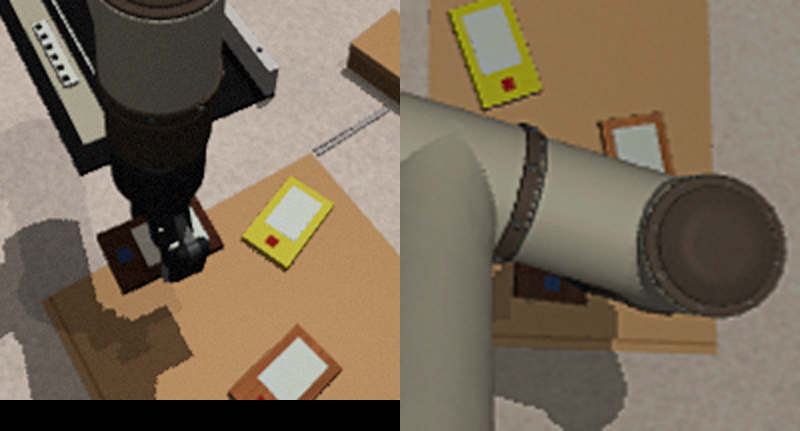

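>>> apply_moves(plan=[1,0.026,0.031,0,0,1,0.052,0.062,0,0,1,0.078,0.093,0,0,1,0.104,0.124,0,0,1,0.13,0.155,0,0,1,0.156,0.186,0,0,1,0.182,0.217,0,0,1,0.208,0.248,0,0])

```text
clock: 18.83
position: [563.6, -11.5, 143.3]
ee_rot: [0.999, -0.047, -0.002, 0.001]
contact_force: [0.6, -0.8, -0.8]
gripper_width: 58.4
```

>>> apply_moves(plan=[1,0.02,0.025,-0.01,0,1,0.03,0.037,-0.03,0,1,0.03,0.037,-0.05,0,1,0.03,0.037,-0.065,0,1,0.03,0.037,-0.065,0,1,0.03,0.037,-0.065,0,1,0.03,0.037,-0.065,0,1,0.03,0.037,-0.065,0])

```text
clock: 19.5
position: [594.1, 23.7, 81.2]
ee_rot: [0.999, -0.047, 0.001, -0.0]
contact_force: [0.4, -0.4, -1.1]
gripper_width: 58.2
```

```bash
python3 look.py b4 220 130 400 280 260 130 420 270; python3 -c "
import sys
from h import *
print(arm.read_state()['ee_rot'].round(3),arm.read_state()['gripper_width'])"
```

```text
[594.1  23.7  81.4] [-0.1 -0.  -0.3]
[ 0.999 -0.047  0.001 -0.   ] 58.5137314798412
```

View pics/b4.png

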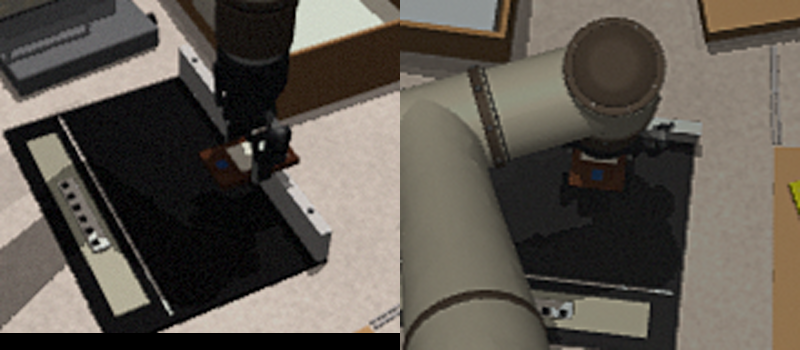

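>>> apply_moves(plan=[1,0,0,-0.02,0,1,0,0,-0.028,0,1,0.004,0,-0.0315,0,1,0.008,-0.0005,-0.035,0,1,0.012,-0.001,-0.038,0,1,0.016,-0.0015,-0.041,0,1,0.017,-0.0015,-0.042,0,1,0.017,-0.0015,-0.042,0])

```text
clock: 20.27
position: [601.2, 21.5, 39.8]
ee_rot: [0.999, -0.047, -0.01, 0.002]
contact_force: [-25.4, 5.9, 22.4]
gripper_width: 57.9
```

```bash
python3 look.py b5 220 130 400 280 260 130 420 270; python3 -c "
import sys
from h import *
print(arm.read_state()['ee_rot'].round(3),arm.read_state()['gripper_width'])"
```

```text
[601.2  21.5  39.8] [-24.1   5.1  22.8]
[ 0.999 -0.047 -0.009  0.002] 58.27331656005118
```

View pics/b5.png

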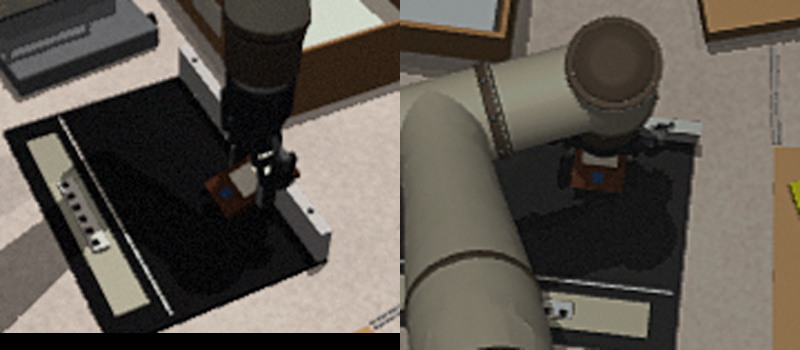

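>>> apply_moves(plan=[1,-0.003,0,-0.003,0,1,-0.005,0,-0.006,0,1,-0.006,0,-0.009,0,1,-0.006,0,-0.009,0,1,-0.006,0,-0.009,0])

```text
clock: 20.78
position: [602.4, 21.6, 34.0]
ee_rot: [0.999, -0.046, -0.001, 0.001]
contact_force: [-13.3, 0.3, 26.2]
gripper_width: 58.6
```

```bash
python3 look.py b6 220 130 400 280 260 130 420 270
```

```text
[602.4  21.6  33.9] [-14.7   0.1  25.4]
```

View pics/b6.png

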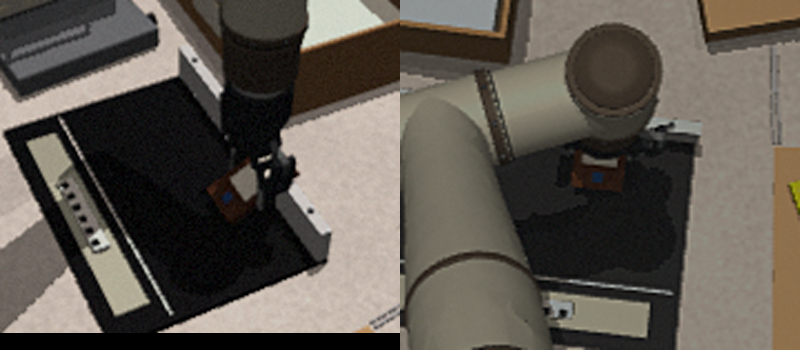

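>>> apply_moves(plan=[1,0.002,0,-0.002,0,1,0.004,0,-0.002,0,1,0.006,0,-0.002,0,1,0.006,0,-0.002,0])

```text
clock: 21.22
position: [603.3, 21.4, 30.9]
ee_rot: [0.999, -0.047, -0.007, 0.002]
contact_force: [-23.9, 3.2, 29.2]
gripper_width: 58.1
```

>>> apply_moves(plan=[1,-0.008,0,0,0,1,-0.02,0,0.02,0,1,-0.02,0,0.05,0,1,-0.02,0,0.08,0,1,-0.02,0,0.11,0,1,-0.02,0,0.11,0,1,-0.02,0,0.11,0])

```text
clock: 21.8
position: [591.5, 22.6, 139.9]
ee_rot: [0.999, -0.047, 0.003, -0.001]
contact_force: [-0.2, -0.0, -1.7]
gripper_width: 57.9
```

```bash
python3 look.py b7 220 100 400 250 260 130 420 270
```

```text
[589.6  22.2 136.7] [ 0.7  0.1 -1.1]
```

View pics/b7.png

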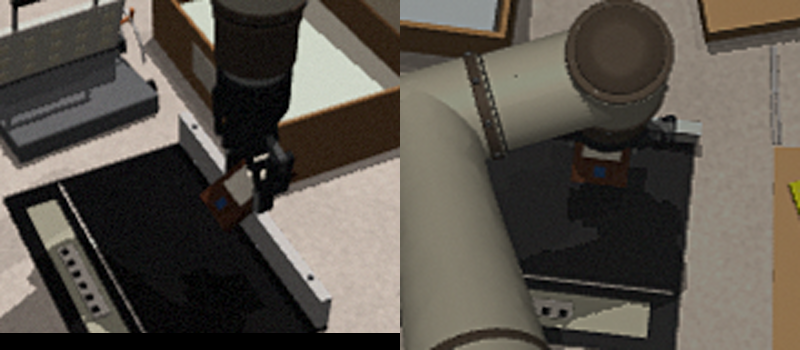

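```bash
python3 - <<'E'
from meas import *
s=img("side");P=cloud(s);hsv,H,S,V=masks(s);c=s["color"].astype(int)
st=arm.read_state();print(st['position'])
m=np.zeros(H.shape,bool);m[170:206,306:336]=True
m&=(P[...,2]>100)&(P[...,2]<200)&(c[...,0]>c[...,2]+15)
q=P[m]
print(len(q))
f=np.array([[.9962,-.0868],[.0868,.9962]])
X=(q[:,:2]-[634,90])@f.T; 
print(np.c_[X,q[:,2]].min(0),np.c_[X,q[:,2]].max(0))
A=np.c_[X,np.ones(len(q))]; z=q[:,2]
for _ in range(3):
    x=np.linalg.lstsq(A,z,rcond=None)[0]; r=abs(z-A@x);k=r<3*np.median(r)+1;A,z=A[k],z[k]
print(x,len(z),np.median(r),np.degrees(np.arctan(x[0])))
E
```

```text
[589.45442242  22.06167649 136.04166571]
339
[ -85.41904541 -100.26494973  124.66579054] [-19.16736867 -38.9620233  194.58755304]
[6.20809358e-01 1.21309895e-03 1.82682953e+02] 333 1.0146255075180761 31.83239736153924
```

>>> apply_moves(plan=[1,0.036,-0.003,0,0,1,0.072,-0.006,0,0,1,0.108,-0.009,0,0,1,0.108,-0.009,-0.03,0,1,0.108,-0.009,-0.06,0,1,0.108,-0.009,-0.082,0,1,0.108,-0.009,-0.082,0,1,0.108,-0.009,-0.082,0])

```text
clock: 22.62
position: [697.0, 12.8, 52.4]
ee_rot: [0.999, -0.047, -0.003, 0.001]
contact_force: [1.2, -0.9, 0.1]
gripper_width: 58.2
```

>>> apply_moves(plan=[1,0,0,0,0,1,0,0,0,0])

```text
clock: 22.78
position: [699.8, 13.5, 57.3]
ee_rot: [0.999, -0.046, 0.002, -0.0]
contact_force: [-0.2, -0.1, -0.5]
gripper_width: 58.2
```

```bash
python3 look.py b8 220 100 400 250 260 130 420 270
```

```text
[699.5  13.6  57.4] [-0.4  0.9 -0.8]
```

View pics/b8.png

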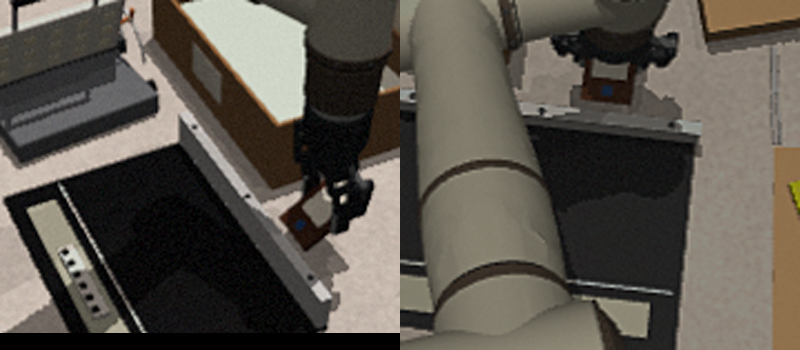

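>>> apply_moves(plan=[1,-0.014,0.001,-0.004,0,1,-0.024,0.002,-0.0045,0,1,-0.029,0.0025,-0.002,0,1,-0.034,0.003,0.003,0,1,-0.038,0.0035,0.007,0,1,-0.043,0.004,0.01,0,1,-0.043,0.004,0.01,0])

```text
clock: 23.47
position: [665.8, 18.0, 72.2]
ee_rot: [0.999, -0.045, 0.014, -0.002]
contact_force: [12.9, -3.1, 1.1]
gripper_width: 57.6
```

```bash
python3 look.py b9 220 100 400 250 260 130 420 270
```

```text
[666.   18.   72.1] [12.1 -2.4  2.9]
```

View pics/b9.png

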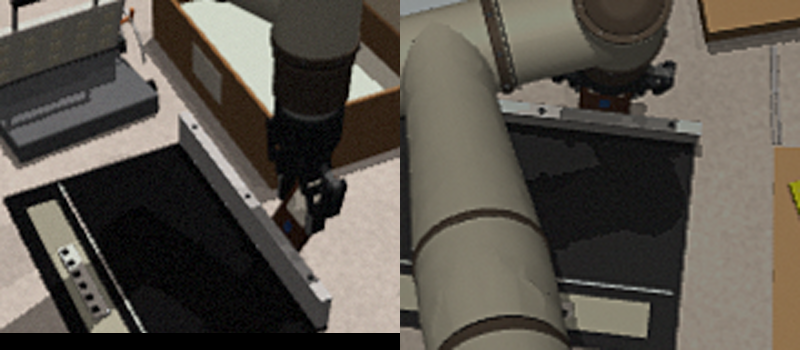

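>>> apply_moves(plan=[1,-0.006,0.0005,0.001,0,1,-0.012,0.001,0.002,0,1,-0.019,0.0015,0.002,0,1,-0.025,0.002,0.001,0,1,-0.031,0.0025,0,0,1,-0.037,0.003,-0.002,0,1,-0.037,0.003,-0.002,0])

```text
clock: 24.15
position: [639.2, 21.4, 74.4]
ee_rot: [0.999, -0.043, 0.025, -0.003]
contact_force: [27.5, -9.9, 1.2]
gripper_width: 57.3
```

```bash
python3 look.py c1 220 100 400 250 260 130 420 270
```

```text
[639.3  21.4  74.4] [26.9 -9.6  1.8]
```

View pics/c1.png

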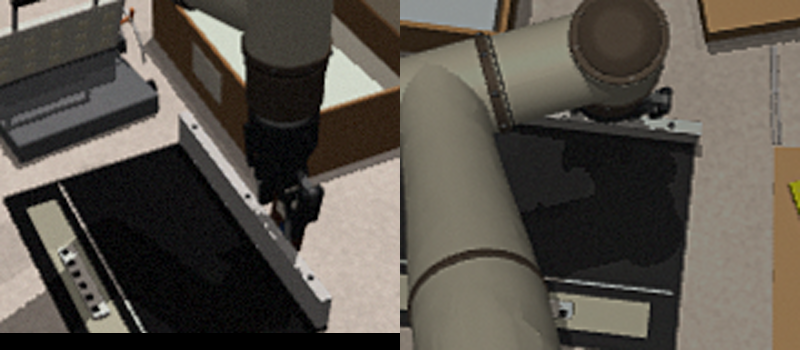

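>>> apply_moves(plan=[1,-0.006,0.0005,-0.002,0,1,-0.01,0.001,-0.005,0,1,-0.014,0.001,-0.008,0,1,-0.018,0.0015,-0.01,0,1,-0.018,0.0015,-0.012,0,1,-0.018,0.0015,-0.012,0])

```text
clock: 24.75
position: [599.7, 21.6, 51.8]
ee_rot: [0.999, -0.047, -0.0, -0.0]
contact_force: [-0.4, -0.6, 0.1]
gripper_width: 21.5
```

```bash
python3 look.py c2 220 100 400 250 260 130 420 270
```

```text
[599.3  21.8  50.8] [-0.7  0.7  0. ]
```

View pics/c2.png

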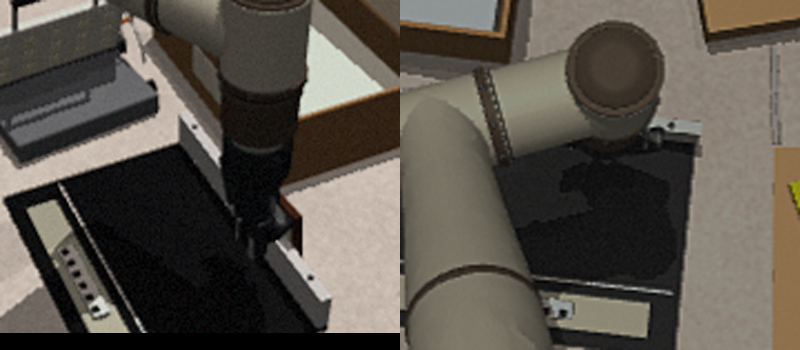

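>>> apply_moves(plan=[0.3,0,0,0.03,0,0.3,0,0,0.07,0,0.3,-0.02,-0.02,0.11,0,0.3,-0.06,-0.03,0.15,0,0.3,-0.1,-0.03,0.15,0,0.3,-0.14,-0.03,0.15,0,0.3,-0.18,-0.03,0.15,0])

```text
clock: 25.43
position: [430.8, -8.3, 201.2]
ee_rot: [0.999, -0.047, 0.0, -0.0]
contact_force: [-0.1, 1.0, -0.7]
gripper_width: 30.0
```

```bash
python3 look.py c3 290 100 410 220 300 130 420 230
```

```text
[424.8  -9.3 199.8] [1.  0.6 0.4]
```

View pics/c3.png

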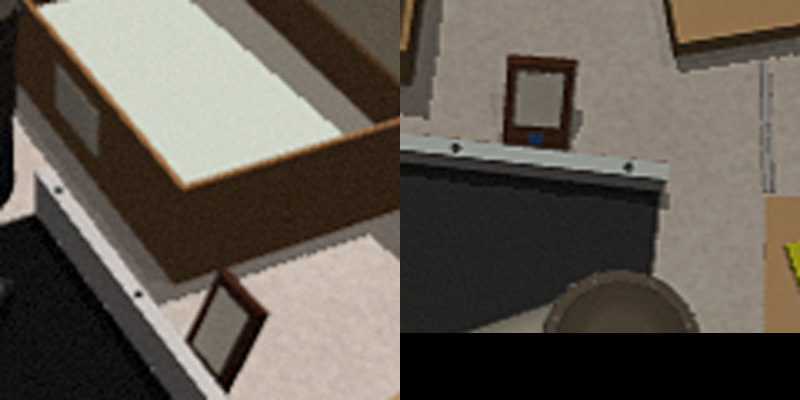

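```bash
python3 - <<'E'
from meas import *
d=img("top");P=cloud(d);c=d["color"].astype(int)
hsv,H,S,V=masks(d)
for v in range(144,180,3): print(v,P[v,461].round(0) if 0 else P[v,300+int(540/3.333)].round(0),c[v,462],hsv[v,462])
m=np.zeros(H.shape,bool);m[140:178,445:480]=True
E
```

```text
144 [ 761. -349.    0.] [144 133 123] [ 14  37 144]
147 [ 750. -348.    3.] [144 136 123] [ 19  37 144]
150 [ 743. -350.   -4.] [142 132 120] [ 16  40 142]
153 [ 733. -349.   -1.] [127 118 108] [ 16  38 127]
156 [ 722. -348.    2.] [123 114 104] [ 16  39 123]
159 [ 712. -347.    4.] [130 120 111] [ 14  37 130]
162 [ 704. -348.    1.] [130 120 110] [ 15  39 130]
165 [ 695. -349.   -1.] [132 123 112] [ 17  39 132]
168 [ 684. -347.    4.] [131 123 112] [ 17  37 131]
171 [ 676. -348.   -0.] [133 124 114] [ 16  36 133]
174 [ 666. -346.    4.] [138 128 118] [ 15  37 138]
177 [ 657. -346.    4.] [138 129 117] [ 17  39 138]
```

```bash
python3 - <<'E'
from meas import *
d=img("top");P=cloud(d);c=d["color"].astype(int)
for v in range(142,182,3): print(v,P[v,341].round(0),c[v,341])
m=np.zeros(c.shape[:2],bool);m[140:178,326:358]=True
hsv,H,S,V=masks(d)
obj=m&~((S<60)&(H>8)&(H<24)&(V>100)) & (P[...,0]>640)&(P[...,2]<45)
from find import big
r,b=rect(d,big(obj),11);print(r,b)
q=P[big(obj)];A=np.c_[q[:,:2],np.ones(len(q))];print(np.linalg.lstsq(A,q[:,2],rcond=None)[0],q.mean(0))
E
```

```text
142 [752.  19.  12.] [133 134 125]
145 [742.  19.  17.] [145 150 137]
148 [735.  19.   9.] [144 148 139]
151 [723.  19.  16.] [144 148 138]
154 [716.  18.   7.] [143 148 140]
157 [706.  18.  10.] [144 149 143]
160 [697.  18.  11.] [151 157 150]
163 [688.  18.  10.] [68 38 25]
166 [679.  17.   8.] [ 27  65 108]
169 [669.  17.  12.] [73 40 19]
172 [663.  17.  -2.] [74 68 64]
175 [639.  18.  60.] [147 154 150]
178 [631.  18.  56.] [149 155 149]
181 [627.  17.  37.] [56 53 51]
((710.0278930664062, 17.571264266967773), (61.29751205444336, 102.89125061035156), 87.27806854248047) [[657.1849   -10.599821]
 [759.96     -15.486002]
 [762.8709    45.742348]
 [660.09576   50.628532]]
[ 0.01679863 -0.00968111 -1.35854454] [709.62343677  17.12618925  10.39635344]
```

Sample2 slipped out and now lies flat, label up, behind the fence at about (710,17). I'll regrip it there and flip it over the fence in the other direction, with longer levers.

>>> apply_moves(plan=[-0.75,0.04,0.004,0,0,-0.75,0.08,0.008,0,1,-0.75,0.12,0.012,0,2,-0.75,0.16,0.016,0,2.7,-0.75,0.2,0.02,0,2.7,-0.75,0.24,0.024,0,2.7,-0.75,0.285,0.026,0,2.7,-0.75,0.285,0.026,0,2.7])

```text
clock: 26.3
position: [723.7, 18.3, 194.6]
ee_rot: [1.0, -0.023, -0.001, 0.001]
contact_force: [0.2, 0.3, -1.3]
gripper_width: 74.6
```

>>> apply_moves(plan=[-0.75,0,0,-0.04,0,-0.75,0,0,-0.08,0,-0.75,0,0,-0.12,0,-0.75,0,0,-0.14,0,-0.75,0,0,-0.14,0,-0.75,0,0,-0.14,0,-0.75,0,0,-0.14,0])

```text
clock: 26.88
position: [719.4, 18.1, 62.4]
ee_rot: [1.0, -0.023, 0.002, 0.0]
contact_force: [0.4, 1.1, 0.3]
gripper_width: 74.8
```

```bash
python3 look.py c4 290 100 410 220 300 130 420 230;python3 -c "
from h import *
print(arm.read_state()['ee_rot'].round(3))"
```

```text
[719.5  18.3  63.7] [ 0.8 -0.5  0.4]
[ 1.    -0.023  0.002 -0.   ]
```

View pics/c4.png

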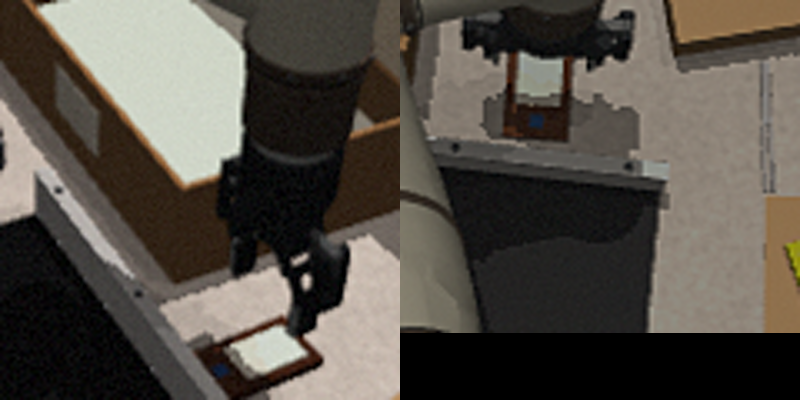

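>>> apply_moves(plan=[-0.75,-0.0095,-0.001,-0.02,0,-0.75,-0.0095,-0.001,-0.045,0,-0.75,-0.0095,-0.001,-0.06,0,-0.75,-0.0095,-0.001,-0.066,0,-0.75,-0.0095,-0.001,-0.066,0,-0.75,-0.0095,-0.001,-0.066,0,-0.75,-0.0095,-0.001,-0.066,0])

```text
clock: 27.57
position: [709.6, 17.1, -2.8]
ee_rot: [1.0, -0.023, 0.002, -0.0]
contact_force: [-0.1, 0.2, 0.3]
gripper_width: 74.8
```

>>> apply_moves(plan=[-0.75,0,0,-0.002,0,-0.75,0,0,-0.002,0,1,0,0,-0.002,0,1,0,0,-0.002,0,1,0,0,-0.002,0,1,0,0,-0.002,0,1,0,0,-0.002,0,1,0,0,-0.002,0])

```text
clock: 28.23
position: [709.6, 17.1, -4.4]
ee_rot: [1.0, -0.022, 0.002, -0.0]
contact_force: [-0.9, 0.2, 7.9]
gripper_width: 58.0
```

>>> apply_moves(plan=[1,0,0,0.02,0,1,0,0,0.05,0,1,0,0,0.085,-2.4,1,0,0,0.1,-2.4,1,0,0,0.1,-2.4,1,0,0,0.1,-2.4,1,0,0,0.1,-2.4])

```text
clock: 28.82
position: [706.9, 16.9, 91.7]
ee_rot: [0.999, -0.044, -0.001, -0.0]
contact_force: [-0.6, -0.6, -0.4]
gripper_width: 58.1
```

```bash
cat > pl.py <<'E'
# plane of held sample from side depth: args u0 v0 u1 v1
from meas import *
import sys
s=img("side");P=cloud(s);hsv,H,S,V=masks(s);c=s["color"].astype(int)
st=arm.read_state();p=st['position'];print(p.round(1),st['contact_force'].round(1),st['gripper_width'])
f=np.array([[.9962,-.0868],[.0868,.9962]])
B=list(map(int,sys.argv[1:5]))
m=np.zeros(H.shape,bool);m[B[1]:B[3],B[0]:B[2]]=True
T=(p[:2]-[634,90])@f.T
X=(P[...,:2]-[634,90])@f.T-T
m&=(abs(X[...,0])<60)&(abs(X[...,1])<27)&(P[...,2]>p[2]-50)&(P[...,2]<p[2]+62)&(((c[...,0]>c[...,2]+12))|(V>90))
print("TCP XY",T.round(1),m.sum())
q=np.c_[X[m],P[m][:,2]-p[2]]
for _ in range(4):
    mu=q.mean(0);u,sv,vt=np.linalg.svd(q-mu,full_matrices=False);n=vt[2];r=abs((q-mu)@n);k=r<3*np.median(r)+1;q=q[k]
print("n",n.round(2),"mean",mu.round(1),"n.mean",(n@mu).round(1),"med",np.median(r).round(1),len(q),"min",q.min(0).round(0),"max",q.max(0).round(0))
print("theta",np.degrees(np.arctan2(-n[0],n[2])))
cv2.imwrite("pics/plm.png",cv2.resize(np.where(m[...,None],s["color"],s["color"]//3)[80:280,220:460],None,fx=2.5,fy=2.5)[:,:,::-1])
E
python3 pl.py 320 120 420 240;python3 look.py c5 290 100 410 220 300 130 420 230
```

```text
[706.8  16.8  91. ] [-0.3  0.1 -0.2] 58.4097510138754
TCP XY [ 78.9 -66.6] 311
n [-0.01  0.01 -1.  ] mean [-13.1   0.8  14. ] n.mean -13.9 med 1.0 293 min [-46. -27.  10.] max [54. 26. 18.]
theta 179.5827611389217
[707.   16.7  90.9] [-0.5 -1.4  0.1]
```

View pics/c5.png

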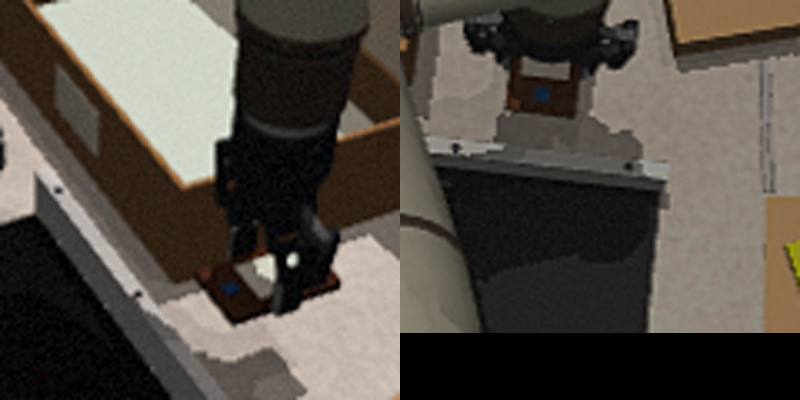

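View pics/plm.png

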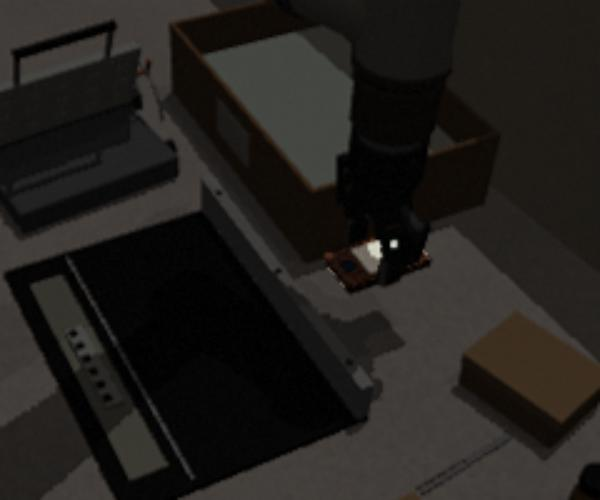

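>>> apply_moves(plan=[1,-0.021,0.002,-0.015,0,1,-0.021,0.002,-0.03,0,1,-0.021,0.002,-0.038,0,1,-0.022,0.002,-0.045,0,1,-0.023,0.002,-0.052,0,1,-0.025,0.002,-0.059,0,1,-0.027,0.002,-0.065,0,1,-0.027,0.002,-0.065,0])

```text
clock: 29.63
position: [687.7, 18.8, 31.8]
ee_rot: [0.999, -0.042, 0.007, -0.0]
contact_force: [6.3, -3.0, 8.6]
gripper_width: 57.9
```

```bash
python3 pl.py 320 120 420 240;python3 look.py c6 290 100 410 220 300 130 420 230
```

```text
[687.8  18.8  32. ] [ 6.9 -2.7  7.5] 58.152643391672655
TCP XY [ 59.7 -66.3] 427
n [-0.44  0.58 -0.69] mean [-10.9  -4.4   5.1] n.mean -1.2 med 9.2 413 min [-60. -27. -37.] max [60. 27. 38.]
theta 147.29513844109465
[687.7  18.8  32. ] [ 6.9 -1.8  6.4]
```

View pics/c6.png

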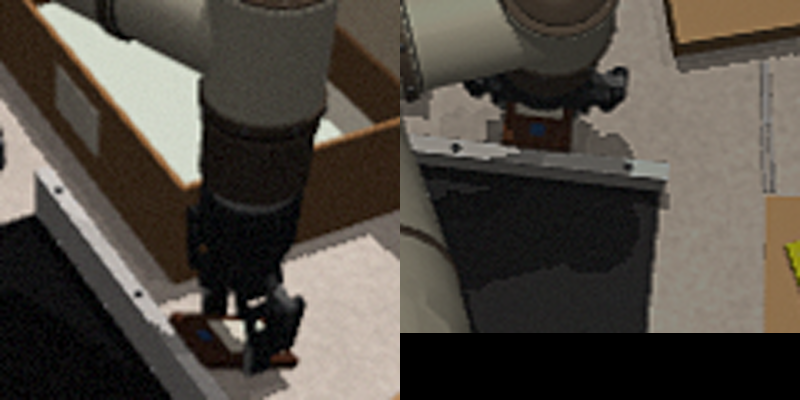

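>>> apply_moves(plan=[1,-0.004,0,-0.001,0,1,-0.008,0.0005,-0.002,0,1,-0.01,0.001,-0.004,0,1,-0.01,0.001,-0.006,0,1,-0.01,0.001,-0.006,0])

```text
clock: 30.2
position: [683.8, 20.7, 29.4]
ee_rot: [0.999, -0.042, 0.014, -0.001]
contact_force: [13.1, -2.7, 11.3]
gripper_width: 58.0
```

>>> apply_moves(plan=[1,0.008,0,0.0,0,1,0.02,0,0.02,0,1,0.02,0,0.05,0,1,0.02,0,0.07,0,1,0.02,0,0.07,0,1,0.02,0,0.07,0,1,0.02,0,0.07,0])

```text
clock: 30.78
position: [690.6, 19.8, 90.8]
ee_rot: [0.999, -0.044, -0.001, 0.0]
contact_force: [-0.2, -0.0, -1.4]
gripper_width: 58.4
```

```bash
python3 pl.py 320 120 420 240;python3 look.py c7 290 100 410 220 300 130 420 230
```

```text
[690.2  19.7  90.2] [-0.8  0.3 -0.7] 58.08906329969435
TCP XY [ 62.1 -65.1] 278
n [-0.08 -0.99  0.1 ] mean [-22.   -1.2  14.2] n.mean 4.3 med 15.3 278 min [-60. -27. -37.] max [46. 27. 57.]
theta 38.6614160470492
[690.2  19.7  90.1] [ 0.1  0.2 -1.5]
```

View pics/c7.png

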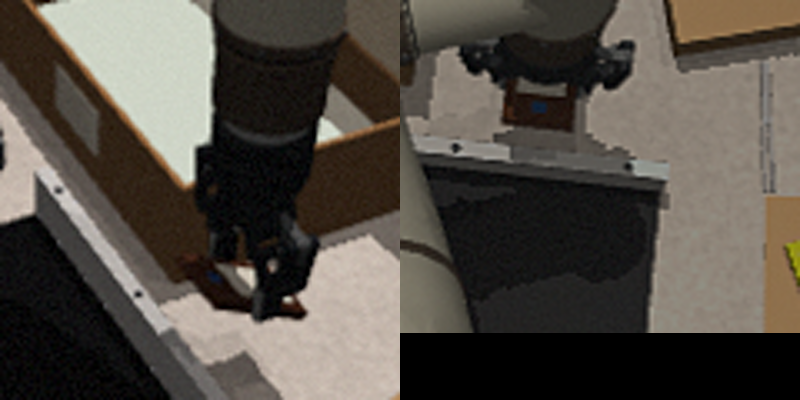

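```bash
cat > pt.py <<'E'
from meas import *
import sys
d=img(sys.argv[5] if len(sys.argv)>5 else "top");P=cloud(d);c=d["color"].astype(int)
B=list(map(int,sys.argv[1:5]))
p=arm.read_state()['position']
f=np.array([[.9962,-.0868],[.0868,.9962]]);T=(p[:2]-[634,90])@f.T;X=(P[...,:2]-[634,90])@f.T-T
m=np.zeros(c.shape[:2],bool);m[B[1]:B[3],B[0]:B[2]]=True
m&=(c[...,0]>c[...,2]+20)&(c[...,0]<100)&(abs(X[...,1])<29)&(abs(X[...,0])<62)
q=np.c_[X[m],P[m][:,2]-p[2]];print(p.round(1),"T",T.round(1),len(q))
A=np.c_[q[:,:2],np.ones(len(q))];z=q[:,2]
for _ in range(4):
    x=np.linalg.lstsq(A,z,rcond=None)[0];r=abs(z-A@x);k=r<3*np.median(r)+1;A,z=A[k],z[k]
print("slopeX",x.round(3),"theta",np.degrees(np.arctan(x[0])).round(1),len(z),np.median(r).round(1),"range X",A[:,0].min().round(0),A[:,0].max().round(0),"z",z.min().round(0),z.max().round(0))
E
python3 pt.py 325 145 356 172 top; python3 pt.py 340 170 385 205 side
```

```text
[690.4  19.7  90.4] T [ 62.3 -65.1] 49
slopeX [-5.1500e-01  1.7000e-02  1.7963e+01] theta -27.2 45 1.7 range X -44.0 -7.0 z 22.0 43.0
[690.5  19.8  90.6] T [ 62.4 -65.1] 73
slopeX [-5.4600e-01  1.3000e-02  1.3598e+01] theta -28.6 60 0.8 range X -44.0 42.0 z -11.0 39.0
```

>>> apply_moves(plan=[1,-0.02,0.002,0.02,0,1,-0.06,0.005,0.02,0,1,-0.1,0.009,0.02,0,1,-0.122,0.0105,0.01,0,1,-0.122,0.0105,-0.01,0,1,-0.122,0.0105,-0.025,0,1,-0.122,0.0105,-0.025,0,1,-0.122,0.0105,-0.025,0])

```text
clock: 31.7
position: [568.7, 30.2, 66.4]
ee_rot: [0.999, -0.044, -0.001, 0.0]
contact_force: [0.3, -0.3, -0.4]
gripper_width: 58.4
```

>>> apply_moves(plan=[1,0,0,0,0,1,0,0,0,0,1,0,0,0,0])

```text
clock: 31.95
position: [569.9, 30.5, 67.8]
ee_rot: [0.999, -0.044, 0.001, -0.0]
contact_force: [0.4, -0.4, -0.5]
gripper_width: 58.0
```

```bash
python3 look.py c8 220 100 400 250 260 130 420 270; python3 pt.py 290 150 345 240 side
```

```text
[569.5  30.4  67.5] [-0.7 -0.1 -0.1]
[569.4  30.4  67.4] T [-59.2 -65. ] 83
slopeX [-5.5700e-01  1.1000e-02  1.4468e+01] theta -29.1 78 0.9 range X -45.0 44.0 z -13.0 40.0
```

View pics/c8.png

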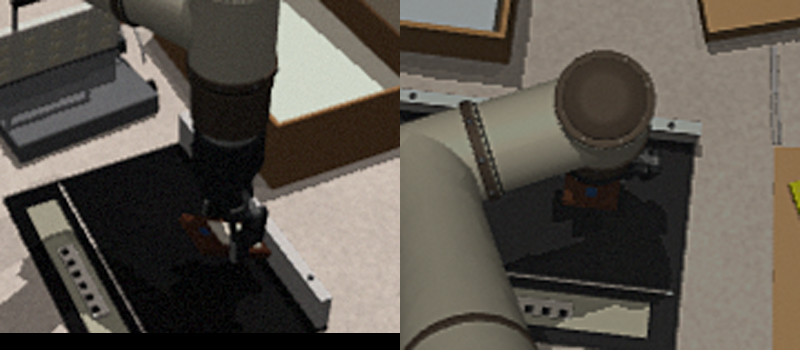

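>>> apply_moves(plan=[1,0.012,-0.001,-0.003,0,1,0.02,-0.002,-0.003,0,1,0.024,-0.002,0.001,0,1,0.028,-0.0025,0.005,0,1,0.033,-0.003,0.009,0,1,0.038,-0.0035,0.012,0,1,0.042,-0.004,0.014,0,1,0.042,-0.004,0.014,0])

```text
clock: 32.77
position: [598.4, 25.6, 77.6]
ee_rot: [0.999, -0.045, -0.015, 0.002]
contact_force: [-22.2, 6.6, 8.1]
gripper_width: 58.2
```

```bash
python3 look.py c9 220 100 400 250 260 130 420 270; python3 pt.py 290 130 365 240 side
```

```text
[598.3  25.6  77.4] [-21.3   4.8   7.8]
[598.3  25.6  77.4] T [-30.  -67.3] 48
slopeX [-1.047  0.025  8.185] theta -46.3 46 1.8 range X -43.0 26.0 z -20.0 52.0
```

View pics/c9.png

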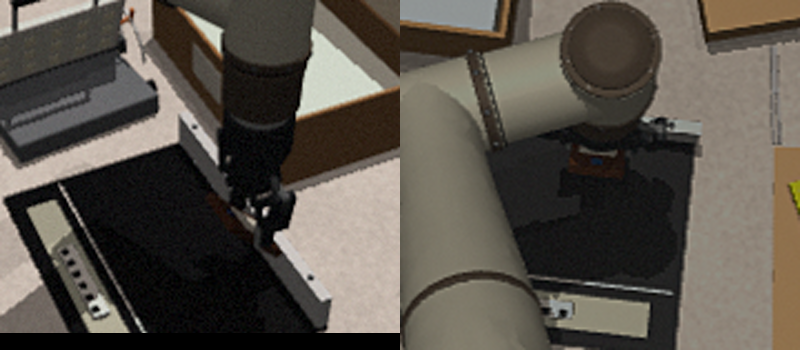

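Gripping by the sides makes the slab slide in the pads instead of pivoting. New plan: lean it against the fence, push its foot in until it stands, grip it by its thickness from above, carry it to the board and topple it label-down.

>>> apply_moves(plan=[1,-0.01,0.001,0.005,0,1,-0.02,0.001,0.03,0,1,-0.02,0.001,0.06,0,1,-0.0,0,0.06,0,1,0.03,-0.002,0.06,0,1,0.06,-0.005,0.06,0,1,0.077,-0.0065,0.06,0,1,0.077,-0.0065,0.06,0])

```text
clock: 33.58
position: [691.3, 19.4, 140.4]
ee_rot: [0.999, -0.044, 0.001, 0.0]
contact_force: [0.1, -0.5, -0.9]
gripper_width: 57.7
```

>>> apply_moves(plan=[1,0,0,0,0,1,0,0,0,0,1,0,0,0,0])

```text
clock: 33.83
position: [687.3, 19.9, 141.1]
ee_rot: [0.999, -0.044, -0.0, 0.0]
contact_force: [-0.3, -0.2, -1.5]
gripper_width: 58.0
```

```bash
python3 look.py d1 260 60 440 210 260 100 420 240; python3 pt.py 310 100 405 220 side
```

```text
[687.5  20.  141.4] [-0.7 -0.3 -0.7]
[687.6  20.1 141.5] T [ 59.4 -65. ] 56
slopeX [-0.865  0.067  7.03 ] theta -40.9 55 3.6 range X -48.0 25.0 z -23.0 49.0
```

View pics/d1.png

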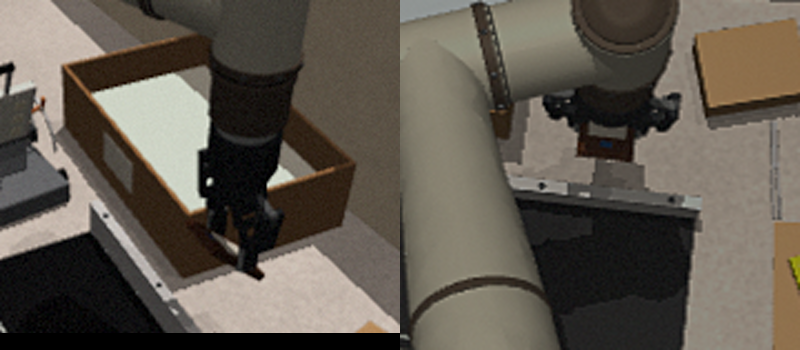

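>>> apply_moves(plan=[1,0,0,-0.035,0,1,0,0,-0.07,0,1,0,0,-0.095,0,1,0,0,-0.105,0,1,0,0,-0.107,0,1,0,0,-0.107,0,1,0,0,-0.107,0])

```text
clock: 34.57
position: [689.6, 20.2, 36.2]
ee_rot: [0.999, -0.044, 0.002, -0.0]
contact_force: [0.3, 0.3, -0.6]
gripper_width: 57.8
```

```bash
python3 look.py d2 260 60 440 210 260 100 420 240; python3 pt.py 310 100 405 250 side
```

```text
[689.5  20.2  36.4] [ 0.3  0.1 -0.9]
[689.3  20.2  36.2] T [ 61.2 -64.8] 51
slopeX [-2.400e-02  4.000e-03  4.374e+01] theta -1.4 37 1.9 range X -46.0 -30.0 z 38.0 50.0
```

View pics/d2.png

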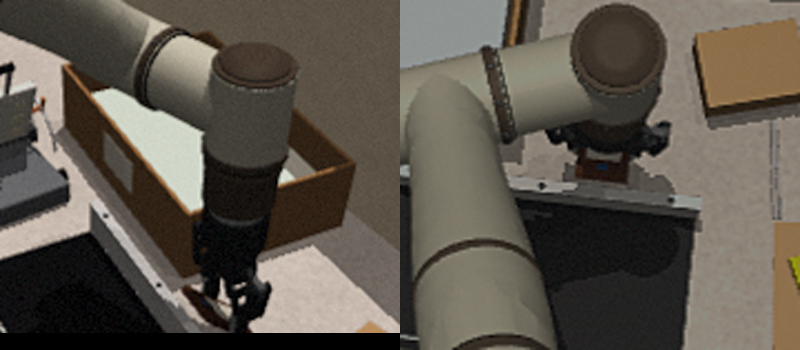

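>>> apply_moves(plan=[1,-0.005,0,-0.004,0,1,-0.008,0,-0.006,0,1,-0.008,0,-0.006,0,1,-0.008,0,-0.006,0])

```text
clock: 35.05
position: [679.6, 19.8, 27.9]
ee_rot: [0.999, -0.044, -0.0, 0.0]
contact_force: [-0.2, 0.2, -0.6]
gripper_width: 58.0
```

>>> apply_moves(plan=[0.0,0,0,0,0,-0.5,0,0,0,0,-0.75,0,0,0,0,-0.75,0,0,0,0,-0.75,0,0,0.03,0,-0.75,0,0,0.07,0,-0.75,0.01,0,0.11,0,-0.75,0.04,0,0.13,0])

```text
clock: 35.72
position: [720.3, 20.0, 165.5]
ee_rot: [0.999, -0.043, 0.003, -0.0]
contact_force: [1.0, 1.0, 0.2]
gripper_width: 74.9
```

```bash
python3 look.py d3 260 60 440 210 260 100 420 240
```

```text
[725.9  20.1 164.7] [-0.5  1.4 -0.5]
```

View pics/d3.png

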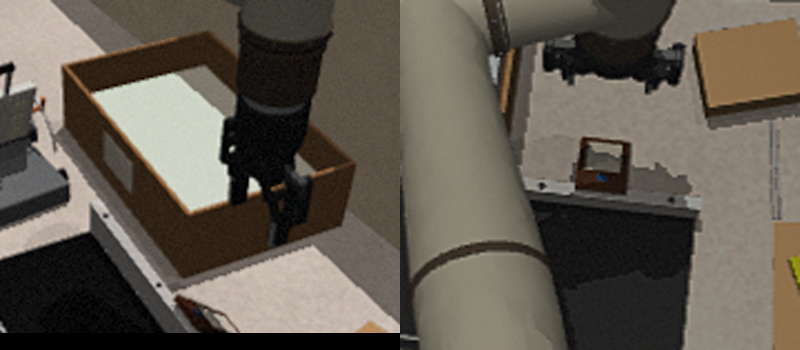

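```bash
cat > samp.py <<'E'
# brown pixel cloud in fence frame; args: cam u0 v0 u1 v1 
from meas import *
import sys
d=img(sys.argv[1]);P=cloud(d);c=d["color"].astype(int)
B=list(map(int,sys.argv[2:6]))
f=np.array([[.9962,-.0868],[.0868,.9962]]);X=(P[...,:2]-[634,90])@f.T
m=np.zeros(c.shape[:2],bool);m[B[1]:B[3],B[0]:B[2]]=True
hsv,H,S,V=masks(d)
zmin=float(sys.argv[6]) if len(sys.argv)>6 else 12
m&=(P[...,2]>zmin-8)&(X[...,0]>float(sys.argv[7]) if len(sys.argv)>7 else True)&((S>100)|(V>136))
from find import big
m=big(m);q=np.c_[X[m],P[m][:,2]];print(len(q),"min",q.min(0).round(0),"max",q.max(0).round(0))
A=np.c_[q[:,:2],np.ones(len(q))];z=q[:,2]
for _ in range(4):
    x=np.linalg.lstsq(A,z,rcond=None)[0];r=abs(z-A@x);k=r<3*np.median(r)+1;A,z=A[k],z[k]
print("fit",x.round(3),"theta",np.degrees(np.arctan(x[0])).round(1),"med",np.median(r).round(1),"X",A[:,0].min().round(0),A[:,0].max().round(0),"Y",A[:,1].min().round(0),A[:,1].max().round(0),"z",z.min().round(0),z.max().round(0))
E
python3 samp.py top 325 150 356 185 12 5
```

```text
259 min [  5. -96.   5.] max [ 88. -24.  77.]
fit [-8.8500e-01 -1.1000e-02  8.3361e+01] theta -41.5 med 1.6 X 6.0 88.0 Y -96.0 -38.0 z 5.0 77.0
```

>>> apply_moves(plan=[0.05,0.01,-0.006,-0.03,0,0.05,0.01,-0.006,-0.07,0,0.05,0.01,-0.006,-0.11,0,0.05,0.01,-0.006,-0.13,0,0.05,0.01,-0.006,-0.13,0,0.05,0.01,-0.006,-0.13,0,0.05,0.01,-0.006,-0.13,0])

```text
clock: 36.45
position: [731.0, 14.0, 29.4]
ee_rot: [0.999, -0.044, 0.001, 0.0]
contact_force: [0.2, 0.1, 0.1]
gripper_width: 40.6
```

```bash
python3 look.py d4 290 130 410 230 290 110 390 200; python3 -c "
from h import *
p=arm.read_state()['position'];f=np.array([[.9962,-.0868],[.0868,.9962]]);print((p[:2]-[634,90])@f.T)"
```

```text
[731.5  14.2  30.7] [-0.3  0.3  1.1]
[103.75057108 -67.0617993 ]
```

View pics/d4.png

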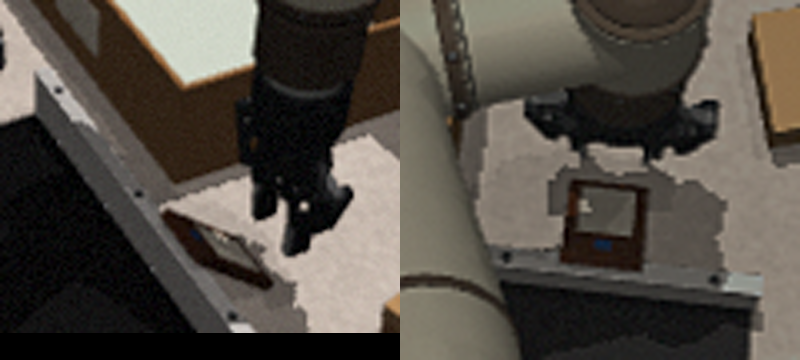

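>>> apply_moves(plan=[0.05,0.003,0,-0.015,0,0.05,0.003,0,-0.026,0,0.05,0.003,0,-0.027,0,0.05,0.003,0,-0.027,0])

```text
clock: 36.88
position: [732.4, 13.8, -0.3]
ee_rot: [0.999, -0.044, -0.001, 0.0]
contact_force: [0.7, 1.3, 0.8]
gripper_width: 40.4
```

>>> apply_moves(plan=[0.05,-0.007,0.0006,0,0,0.05,-0.014,0.0012,0,0,0.05,-0.02,0.0017,0,0,0.05,-0.026,0.0022,0,0,0.05,-0.032,0.0028,0,0,0.05,-0.038,0.0033,0,0,0.05,-0.038,0.0033,0,0])

```text
clock: 37.47
position: [693.8, 17.4, 1.3]
ee_rot: [0.999, -0.044, -0.0, -0.0]
contact_force: [-0.1, -0.8, -0.1]
gripper_width: 40.6
```

```bash
python3 look.py d5 290 130 410 230 290 110 390 200; python3 -c "
from h import *
p=arm.read_state()['position'];f=np.array([[.9962,-.0868],[.0868,.9962]]);print((p[:2]-[634,90])@f.T)"
```

```text
[694.8  17.3   1.3] [0.1 1.2 0.8]
[ 66.85746841 -67.18622502]
```

View pics/d5.png

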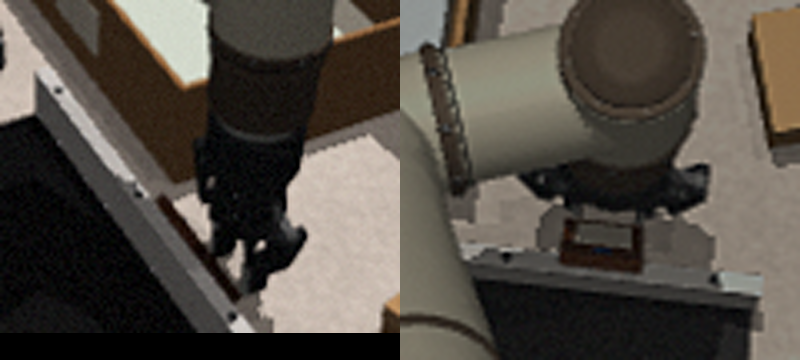

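>>> apply_moves(plan=[0.05,0.006,0,0.01,0,0.05,0.006,0,0.025,0,0.05,0,0,0.025,0,0.05,-0.006,0.0005,0.025,0,0.05,-0.012,0.001,0.025,0,0.05,-0.018,0.0015,0.025,0,0.05,-0.022,0.002,0.025,0,0.05,-0.022,0.002,0.025,0])

```text
clock: 38.23
position: [671.5, 19.3, 25.5]
ee_rot: [0.999, -0.044, -0.001, 0.0]
contact_force: [-0.1, -1.1, -0.6]
gripper_width: 40.2
```

```bash
python3 look.py d6 290 130 410 230 290 110 390 200; python3 -c "
from h import *
p=arm.read_state()['position'];f=np.array([[.9962,-.0868],[.0868,.9962]]);print((p[:2]-[634,90])@f.T)"; python3 samp.py top 325 150 356 185 12 5
```

```text
[672.3  19.2  25.6] [ 0.8 -0.   0.5]
[ 44.34217332 -67.19312676]
66 min [  5. -95.  94.] max [ 16. -38. 105.]
fit [-3.6000e-02 -1.3000e-02  9.8194e+01] theta -2.1 med 1.6 X 5.0 16.0 Y -95.0 -38.0 z 94.0 105.0
```

View pics/d6.png

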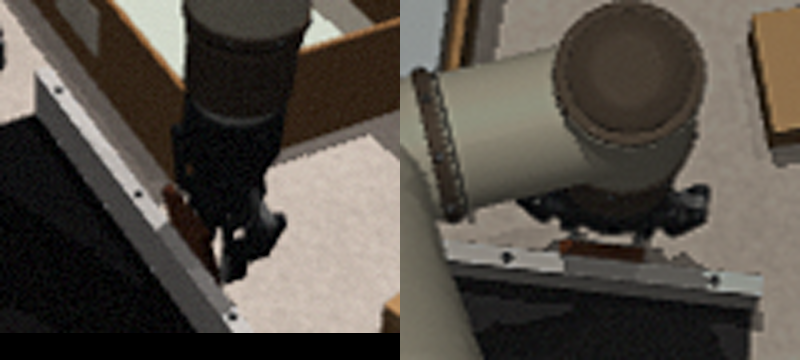

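>>> apply_moves(plan=[0.05,-0.002,0,0,0,0.05,-0.004,0,0,0,0.05,-0.004,0,0,0,0.05,0.01,0,0,0,0.05,0.03,-0.002,0,0,0.05,0.05,-0.004,0.02,0,0.05,0.05,-0.004,0.06,0,0.05,0.05,-0.004,0.1,0])

```text
clock: 39.05
position: [722.3, 14.6, 124.1]
ee_rot: [0.999, -0.044, -0.003, 0.001]
contact_force: [1.1, -0.0, 0.9]
gripper_width: 40.8
```

>>> apply_moves(plan=[0.05,0,0,0.04,7,0.05,0,0,0.05,14,0.05,0,0,0.05,21,0.05,0,0,0.05,28,0.05,0,0,0.05,35,0.05,0,0,0.05,42,0.05,0,0,0.05,49,0.05,0,0,0.05,56])

```text
clock: 39.72
position: [722.7, 15.1, 175.7]
ee_rot: [0.901, 0.433, -0.0, -0.0]
contact_force: [0.3, -0.1, -0.7]
gripper_width: 40.5
```

```bash
python3 look.py d7 290 130 410 230 290 110 390 200; python3 samp.py top 325 150 360 185 12 3;python3 -c "
from h import *
print(arm.read_state()['joints'])"
```

```text
[722.8  15.1 175.7] [-0.2 -0.6  0.9]
82 min [  7. -95.  68.] max [ 17. -38. 106.]
fit [1.32000e-01 4.30000e-02 1.00962e+02] theta 7.5 med 1.5 X 7.0 17.0 Y -95.0 -38.0 z 93.0 106.0
[ 2.43752591e-01  5.88879987e-01  2.07768998e-01 -1.31109922e-04
 -1.19042411e+00  2.21353305e+00]
```

View pics/d7.png

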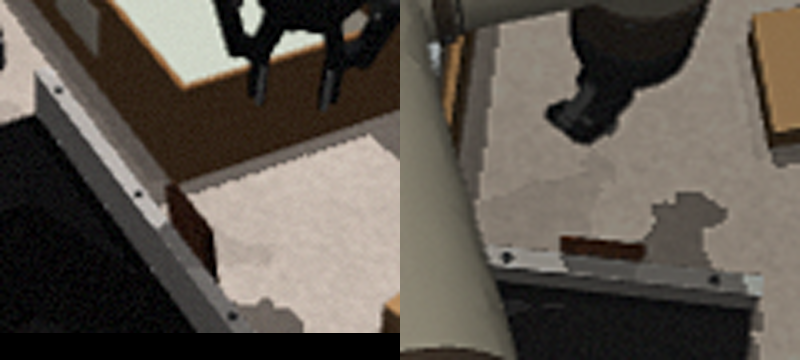

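>>> apply_moves(plan=[0.05,-0.03,0.003,0,7,0.05,-0.06,0.005,0,14,0.05,-0.082,0.0076,0,21,0.05,-0.082,0.0076,0,28,0.05,-0.082,0.0076,0,33.7,0.05,-0.082,0.0076,0,33.7,0.05,-0.082,0.0076,0,33.7,0.05,-0.082,0.0076,0,33.7])

```text
clock: 40.53
position: [641.2, 22.8, 175.9]
ee_rot: [0.74, 0.672, -0.0, -0.0]
contact_force: [0.0, -0.6, -0.1]
gripper_width: 40.6
```

>>> apply_moves(plan=[0.05,0,0,-0.03,0,0.05,0,0,-0.04,0,0.05,0,0,-0.04,0,0.05,0,0,-0.04,0])

```text
clock: 40.87
position: [640.8, 22.5, 135.2]
ee_rot: [0.74, 0.673, -0.001, -0.0]
contact_force: [0.3, -0.3, 0.5]
gripper_width: 40.3
```

```bash
cat > st.py <<'E'
from h import *
s=arm.read_state();p=s['position'];f=np.array([[.9962,-.0868],[.0868,.9962]]);q=s['ee_rot']
print("XY",((p[:2]-[634,90])@f.T).round(1),"z",p[2].round(1),"yaw",np.degrees(2*np.arctan2(q[1],q[0])).round(1),s['contact_force'].round(1),s['gripper_width'].round(1),s['joints'].round(2))
E
python3 look.py d8 290 100 410 230 290 110 390 200; python3 st.py
```

```text
[641.9  22.8 136.9] [-0.4 -0.6  0.6]Traceback (most recent call last):
  File "st.py", line 3, in <module>
    print("XY",((p[:2]-[634,90])@f.T).round(1),"z",p[2].round(1),"yaw",np.degrees(2*np.arctan2(q[1],q[0])).round(1),s['contact_force'].round(1),s['gripper_width'].round(1),s['joints'].round(2))
                                                                                                                                                ^^^^^^^^^^^^^^^^^^^^^^^^
AttributeError: 'float' object has no attribute 'round'
```

View pics/d8.png

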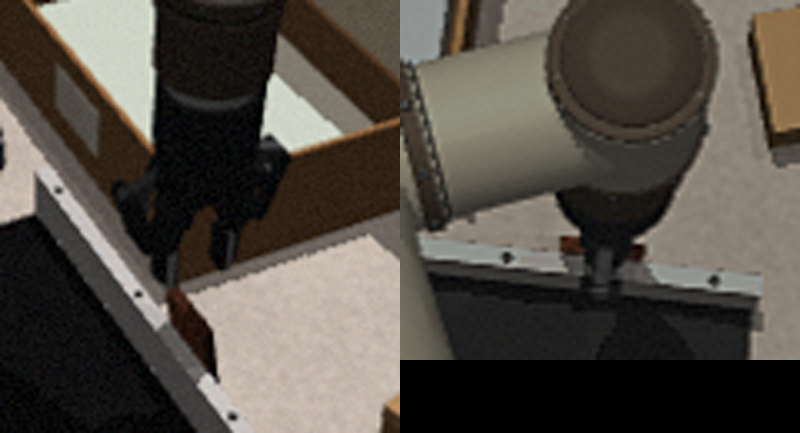

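>>> apply_moves(plan=[0.05,-0.001,0,-0.025,0,0.05,-0.001,0,-0.045,0,0.05,-0.001,0,-0.06,0,0.05,-0.001,0,-0.066,0,0.05,-0.001,0,-0.066,0,0.05,-0.001,0,-0.066,0])

```text
clock: 41.47
position: [641.0, 22.9, 71.1]
ee_rot: [0.739, 0.674, 0.001, 0.001]
contact_force: [0.6, 0.5, 0.3]
gripper_width: 40.5
```

```bash
sed -i "s/s\['gripper_width'\].round(1)/round(float(s['gripper_width']),1)/" st.py; python3 look.py d9 290 100 410 230 290 110 390 200; python3 st.py
```

```text
[641.2  23.   71.7] [ 0.6 -0.3  0.7]
XY [ 13.  -66.1] z 71.7 yaw 84.7 [ 0.6 -0.3  0.7] 40.3 [ 0.29  0.55 -0.14  0.   -0.87  2.76]
```

View pics/d9.png

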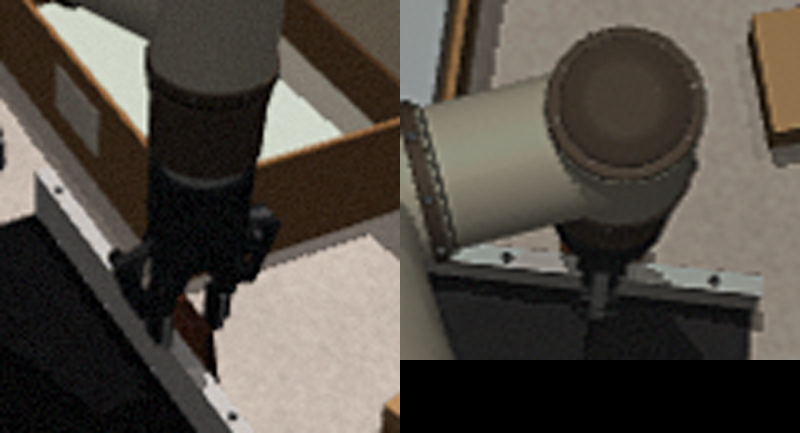

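Good: the jaws straddle the upright slab. Grip and lift.

>>> apply_moves(plan=[1,0,0,0,0,1,0,0,0,0,1,0,0,0,0,1,0,0,0,0,1,0,0,0,0,1,0,0,0,0])

```text
clock: 42.07
position: [646.9, 23.5, 73.7]
ee_rot: [0.738, 0.674, 0.007, 0.005]
contact_force: [8.8, -1.4, 2.9]
gripper_width: 8.7
```

>>> apply_moves(plan=[1,0.008,0,0.015,0,1,0.008,0,0.04,0,1,0.008,0,0.07,0,1,0.008,0,0.09,0,1,0.008,0,0.09,0,1,0.008,0,0.09,0])

```text
clock: 42.57
position: [648.5, 23.0, 161.6]
ee_rot: [0.739, 0.673, 0.001, 0.001]
contact_force: [0.0, 1.8, -1.2]
gripper_width: 9.0
```

```bash
python3 look.py e1 290 80 410 210 290 110 390 200; python3 st.py
```

```text
[647.   22.7 158.9] [-0.4  0.  -1.1]
XY [ 18.8 -65.9] z 158.9 yaw 84.6 [-0.4  0.  -1.1] 8.6 [ 0.28  0.48 -0.03 -0.   -1.06  2.76]
```

View pics/e1.png

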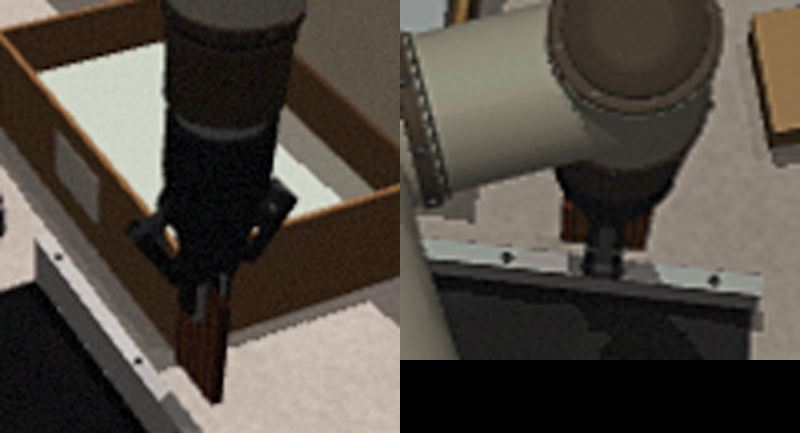

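>>> apply_moves(plan=[1,-0.022,0.023,0.01,0.4,1,-0.044,0.046,0.01,0.4,1,-0.066,0.069,0.01,0.4,1,-0.088,0.092,0.01,0.4,1,-0.11,0.115,0.01,0.4,1,-0.132,0.138,0.01,0.4,1,-0.132,0.138,0.01,0.4,1,-0.132,0.138,0.01,0.4])

```text
clock: 43.33
position: [514.5, 161.5, 169.0]
ee_rot: [0.736, 0.677, -0.001, -0.0]
contact_force: [0.0, 0.2, -1.0]
gripper_width: 9.2
```

>>> apply_moves(plan=[1,0,0,-0.03,0,1,0,0,-0.06,0,1,0,0,-0.075,0,1,0,0,-0.075,0,1,0,0,-0.075,0,1,0,0,-0.075,0])

```text
clock: 43.83
position: [517.2, 160.6, 95.6]
ee_rot: [0.737, 0.676, 0.001, 0.0]
contact_force: [-0.1, 0.4, -0.0]
gripper_width: 9.2
```

```bash
python3 look.py e2 220 80 400 230 230 130 410 280; python3 st.py
```

```text
[517.2 161.   96.3] [-0.3 -0.7 -1.2]
XY [-122.5   60.6] z 96.3 yaw 85.0 [-0.3 -0.7 -1.2] 8.9 [ 0.6   0.38 -0.38  0.   -0.81  2.45]
```

View pics/e2.png

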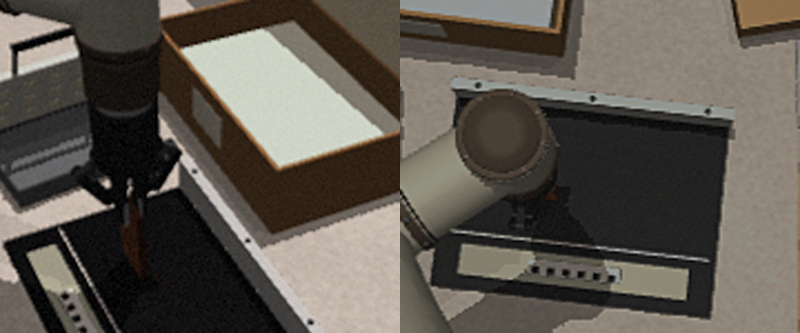

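>>> apply_moves(plan=[1,0,0,-0.008,0,1,0,0,-0.012,0,1,0,0,-0.014,0,1,0,0,-0.015,0,1,0,0,-0.015,0])

```text
clock: 44.35
position: [516.4, 160.6, 81.2]
ee_rot: [0.737, 0.676, 0.0, 0.001]
contact_force: [-1.3, -1.5, 6.1]
gripper_width: 8.7
```

>>> apply_moves(plan=[1,0,0,-0.002,0,1,0,0,-0.003,0,1,0,0,-0.003,0])

```text
clock: 44.6
position: [516.9, 160.4, 81.1]
ee_rot: [0.736, 0.677, 0.001, 0.001]
contact_force: [-6.8, -3.9, 22.6]
gripper_width: 9.0
```

>>> apply_moves(plan=[1,0,0,0.003,0,1,0,0,0.003,0,0.44,0,0,0.003,0,0.44,0,0,0.003,0,0.44,0,0,0.003,0,0.44,0,0,0.003,0])

```text
clock: 45.1
position: [515.8, 160.7, 79.3]
ee_rot: [0.737, 0.676, -0.001, -0.0]
contact_force: [0.5, 0.4, 0.4]
gripper_width: 23.6
```

```bash
python3 look.py e3 220 80 400 230 230 130 410 280; python3 st.py
```

```text
[515.9 160.7  79.5] [ 0.   0.8 -0.9]
XY [-123.8   60.2] z 79.5 yaw 85.1 [ 0.   0.8 -0.9] 23.6 [ 0.6   0.4  -0.4  -0.   -0.77  2.45]
```

View pics/e3.png

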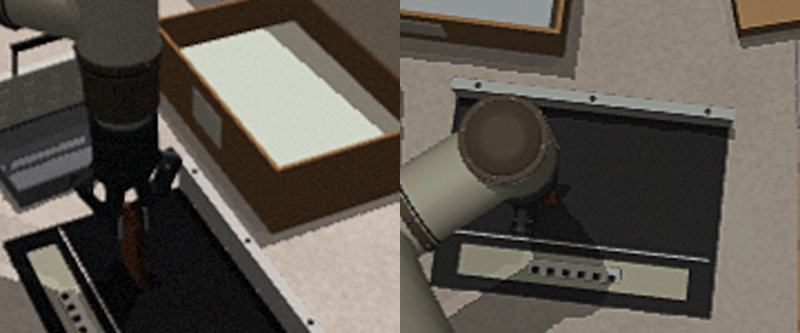

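Now push toward +X (toward the fence), then open and rise.

>>> apply_moves(plan=[0.44,0.006,-0.0005,0,0,0.44,0.012,-0.001,0,0,0.44,0.019,-0.0016,0,0,0.44,0.022,-0.002,0,0,0.44,0.022,-0.002,0,0,0.44,0.022,-0.002,0,0])

```text
clock: 45.7
position: [538.3, 158.6, 79.8]
ee_rot: [0.737, 0.676, -0.0, -0.0]
contact_force: [-0.9, 0.5, 0.6]
gripper_width: 24.1
```

```bash
python3 look.py e4 220 80 400 230 230 130 410 280; python3 st.py
```

```text
[537.9 158.7  79.8] [0.4 0.2 0.1]
XY [-101.7   60.1] z 79.8 yaw 85.1 [0.4 0.2 0.1] 23.9 [ 0.58  0.43 -0.34 -0.   -0.79  2.48]
```

View pics/e4.png

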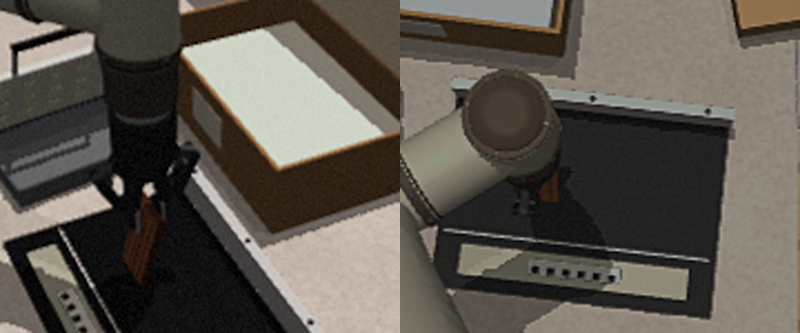

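>>> apply_moves(plan=[0.1,0,0,0,0,-0.3,0,0,0,0,-0.7,0,0,0,0,-1,0,0,0,0,-1,0,0,0,0,-1,0,0,0,0,-1,0,0,0,0])

```text
clock: 46.38
position: [538.0, 158.8, 80.0]
ee_rot: [0.737, 0.676, -0.0, -0.0]
contact_force: [0.9, 0.8, -0.1]
gripper_width: 85.3
```

```bash
python3 look.py e5 220 80 400 230 230 130 410 280; python3 st.py
```

```text
[538.  158.8  80. ] [0.6 0.  0.3]
XY [-101.6   60.2] z 80.0 yaw 85.1 [0.6 0.  0.3] 85.3 [ 0.58  0.43 -0.34 -0.   -0.79  2.48]
```

View pics/e5.png

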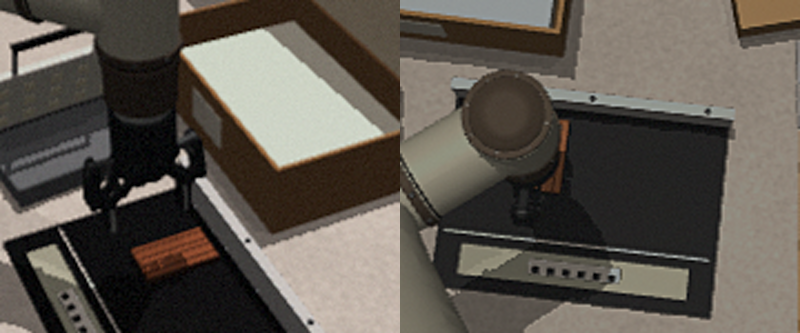

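>>> apply_moves(plan=[-1,0,0,0.03,0,-1,0,0,0.07,0,-1,-0.01,-0.03,0.1,-7,-1,-0.03,-0.065,0.1,-14,-1,-0.04,-0.1,0.1,-21,-1,-0.05,-0.14,0.1,-28,-1,-0.06,-0.18,0.1,-35,-1,-0.07,-0.22,0.1,-42])

```text
clock: 47.15
position: [467.1, -62.7, 180.4]
ee_rot: [0.931, 0.365, 0.0, 0.0]
contact_force: [0.3, -0.6, 0.2]
gripper_width: 85.2
```

```bash
python3 look.py e6 220 80 400 230 230 130 510 290; python3 st.py; python3 find.py; python3 samp.py top 260 160 380 240 12
```

```text
[465.7 -65.2 180. ] [-0.1  0.5 -0.1]
XY [-154.1 -169.2] z 180.0 yaw 42.6 [-0.1  0.5 -0.1] 85.3 [ 0.21  0.17 -0.43 -0.   -0.97  2.11]
(array([478., 255.]), np.int32(775), array([ 425.8, -384.5]), array([102.5,  63.7]), 9.8)
603 min [-279.  -57.    4.] max [ -13.   91. 1303.]
fit [-1.0000e-03 -1.0000e-02  1.9418e+01] theta -0.1 med 2.0 X -109.0 -16.0 Y 27.0 90.0 z 12.0 26.0
```

View pics/e6.png

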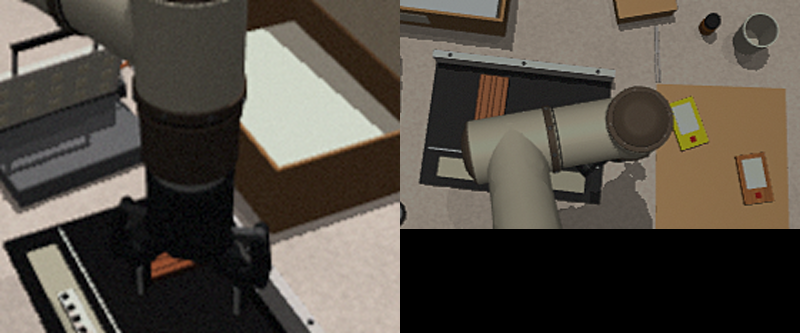

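>>> apply_moves(plan=[-0.75,-0.005,-0.04,0,-6,-0.75,-0.01,-0.08,0,-12,-0.75,-0.015,-0.12,0,-18,-0.75,-0.02,-0.16,0,-24,-0.75,-0.025,-0.2,0,-30,-0.75,-0.03,-0.24,0,-32.8,-0.75,-0.035,-0.28,0,-32.8,-0.75,-0.04,-0.318,0,-32.8])

```text
clock: 48.02
position: [429.0, -380.3, 179.8]
ee_rot: [0.996, 0.091, 0.0, 0.0]
contact_force: [-0.2, -0.1, -0.5]
gripper_width: 74.6
```

>>> apply_moves(plan=[-0.75,0,0,-0.04,0,-0.75,0,0,-0.08,0,-0.75,0,0,-0.11,0,-0.75,0,0,-0.12,0,-0.75,0,0,-0.12,0,-0.75,0,0,-0.12,0,-0.75,0,0,-0.12,0])

```text
clock: 48.6
position: [430.3, -379.6, 62.2]
ee_rot: [0.996, 0.091, 0.002, 0.001]
contact_force: [-1.0, -0.2, 0.2]
gripper_width: 74.4
```

```bash
python3 look.py f1 280 250 480 400 400 200 530 340; python3 st.py
```

```text
[ 429.8 -379.6   62.3] [ 0.6 -0.3 -0.2]
XY [-162.6 -485.6] z 62.3 yaw 10.3 [ 0.6 -0.3 -0.2] 74.7 [-0.44  0.47 -0.33  0.   -0.76  2.19]
```

View pics/f1.png

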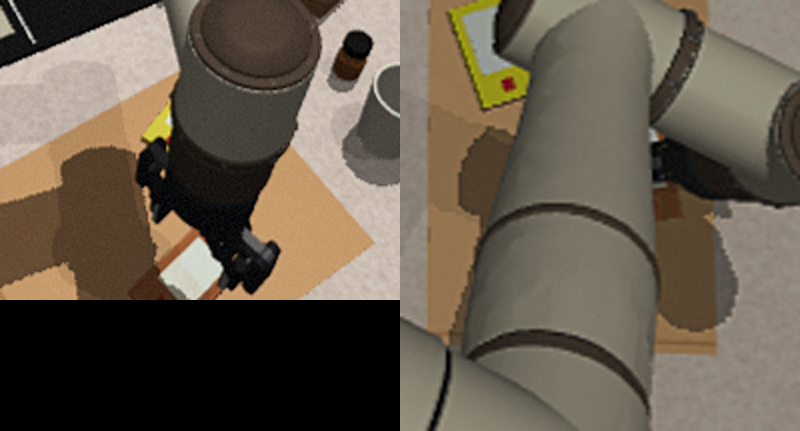

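>>> apply_moves(plan=[-0.75,-0.0237,-0.0083,0,-0.5,-0.75,-0.0237,-0.0083,-0.02,-0.5,-0.75,-0.0237,-0.0083,-0.045,-0.5,-0.75,-0.0237,-0.0083,-0.06,-0.5,-0.75,-0.0237,-0.0083,-0.064,-0.5,-0.75,-0.0237,-0.0083,-0.065,-0.5,-0.75,-0.0237,-0.0083,-0.065,-0.5])

```text
clock: 49.28
position: [405.3, -388.0, -3.8]
ee_rot: [0.996, 0.085, 0.001, 0.001]
contact_force: [-0.0, -0.1, -0.2]
gripper_width: 74.8
```

```bash
python3 look.py f2 280 250 480 400 400 200 530 340; python3 st.py
```

```text
[ 405.5 -388.1   -3.5] [-1.  -0.7  0.2]
XY [-186.2 -496.1] z -3.5 yaw 9.8 [-1.  -0.7  0.2] 74.9 [-0.47  0.55 -0.41  0.   -0.6   2.22]
```

View pics/f2.png

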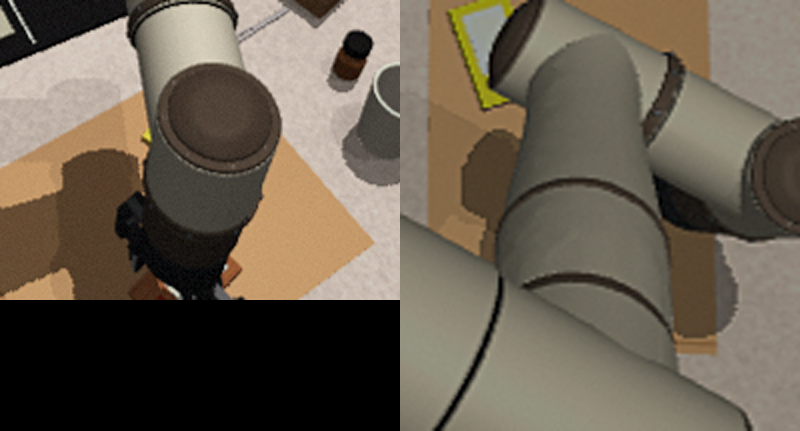

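>>> apply_moves(plan=[1,0,0,0,0,1,0,0,0,0,1,0,0,0,0,1,0,0,0,0,1,0,0,0,0,1,0,0,0,0])

```text
clock: 49.88
position: [405.4, -388.1, -3.3]
ee_rot: [0.996, 0.085, 0.001, 0.001]
contact_force: [0.1, 1.2, 4.1]
gripper_width: 58.6
```

>>> apply_moves(plan=[1,0,0,0.02,0,1,0,0,0.05,0,1,0,0,0.085,-2,1,0,0.01,0.12,-8,1,0.01,0.03,0.15,-14.8,1,0.03,0.06,0.15,-14.8,1,0.05,0.09,0.15,-14.8,1,0.07,0.12,0.15,-14.8])

```text
clock: 50.55
position: [474.9, -266.4, 146.5]
ee_rot: [0.999, -0.045, 0.001, 0.0]
contact_force: [0.1, 0.1, -1.6]
gripper_width: 57.8
```

```bash
python3 look.py f3 280 200 480 400 400 200 530 340; python3 st.py
```

```text
[ 476.9 -264.3  146. ] [-0.7 -0.1 -0.6]
XY [-125.8 -366.6] z 146.0 yaw -4.7 [-0.7 -0.1 -0.6] 58.2 [-0.21  0.33 -0.31 -0.   -0.93  1.7 ]
```

View pics/f3.png

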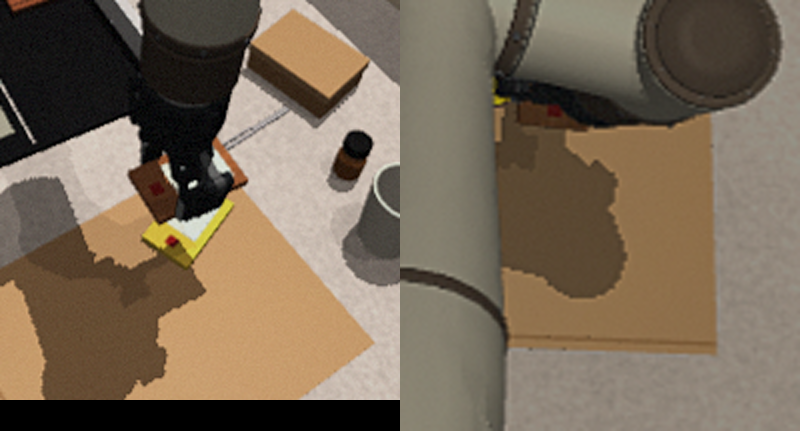

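>>> apply_moves(plan=[1,0.012,0.039,0,0,1,0.024,0.078,0,0,1,0.036,0.117,0,0,1,0.048,0.156,0,0,1,0.06,0.195,0,0,1,0.073,0.234,0,0,1,0.083,0.268,0,0,1,0.088,0.284,0,0])

```text
clock: 51.32
position: [563.4, 19.8, 145.4]
ee_rot: [0.999, -0.042, 0.001, -0.0]
contact_force: [-0.6, -0.9, -0.6]
gripper_width: 57.9
```

>>> apply_moves(plan=[1,0,0,-0.03,0,1,0,0,-0.06,0,1,0,0,-0.07,0,1,0,0,-0.07,0,1,0,0,-0.07,0])

```text
clock: 51.73
position: [562.6, 15.9, 75.4]
ee_rot: [0.999, -0.044, -0.0, 0.0]
contact_force: [0.8, 0.0, -0.1]
gripper_width: 58.5
```

```bash
python3 look.py f4 240 100 420 250 260 130 420 270; python3 st.py
```

```text
[563.7  16.3  76.8] [-0.7 -0.4  0.1]
XY [-63.6 -79.5] z 76.8 yaw -5.0 [-0.7 -0.4  0.1] 58.2 [ 0.32  0.44 -0.34  0.   -0.79  1.17]
```

View pics/f4.png

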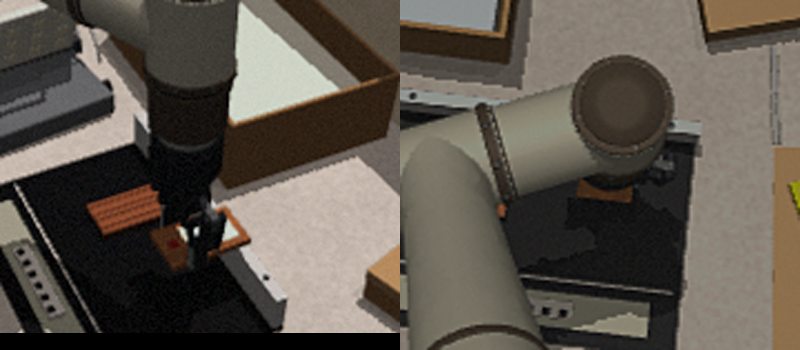

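>>> apply_moves(plan=[1,0,0,-0.015,0,1,0,0,-0.023,0,1,0.001,0,-0.03,0,1,0.003,0,-0.037,0,1,0.006,-0.0005,-0.044,0,1,0.009,-0.001,-0.05,0,1,0.012,-0.001,-0.056,0,1,0.012,-0.001,-0.056,0])

```text
clock: 52.5
position: [570.8, 14.6, 18.2]
ee_rot: [0.999, -0.045, -0.004, 0.001]
contact_force: [-8.5, 1.2, 4.8]
gripper_width: 58.1
```

```bash
python3 look.py f5 240 100 420 250 260 130 420 270; python3 st.py
```

```text
[570.6  14.6  18.6] [-7.6  0.7  3.2]
XY [-56.6 -80.6] z 18.6 yaw -5.1 [-7.6  0.7  3.2] 58.2 [ 0.31  0.54 -0.36 -0.   -0.68  1.17]
```

View pics/f5.png

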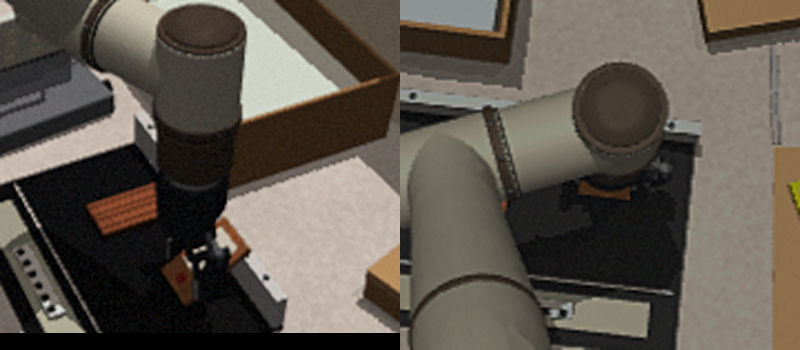

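>>> apply_moves(plan=[1,0.003,0,0.002,0,1,0.006,-0.0005,0.004,0,1,0.009,-0.001,0.006,0,1,0.012,-0.001,0.007,0,1,0.012,-0.001,0.007,0])

```text
clock: 53.02
position: [581.6, 13.3, 25.8]
ee_rot: [0.999, -0.045, -0.005, 0.001]
contact_force: [-10.3, 0.8, 5.8]
gripper_width: 58.3
```

```bash
python3 look.py f6 240 100 420 250 260 130 420 270; python3 st.py
```

```text
[581.6  13.3  25.9] [-9.1  0.5  5.7]
XY [-45.5 -80.9] z 25.9 yaw -5.1 [-9.1  0.5  5.7] 58.1 [ 0.3   0.54 -0.33 -0.   -0.71  1.18]
```

View pics/f6.png

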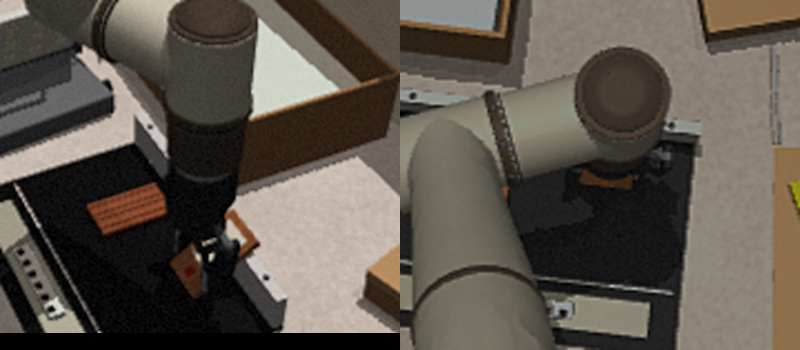

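>>> apply_moves(plan=[1,0.003,0,0.001,0,1,0.006,-0.0005,0.002,0,1,0.009,-0.001,0.003,0,1,0.012,-0.001,0.004,0,1,0.015,-0.001,0.004,0,1,0.015,-0.001,0.004,0])

```text
clock: 53.62
position: [589.8, 11.4, 27.8]
ee_rot: [0.999, -0.046, -0.013, 0.002]
contact_force: [-21.2, 2.4, 7.4]
gripper_width: 58.1
```

```bash
python3 look.py f7 240 100 420 250 260 130 420 270; python3 st.py
```

```text
[589.8  11.4  27.9] [-20.5   1.9   9.4]
XY [-37.2 -82.1] z 27.9 yaw -5.3 [-20.5   1.9   9.4] 58.2 [ 0.29  0.55 -0.29 -0.01 -0.75  1.19]
```

View pics/f7.png

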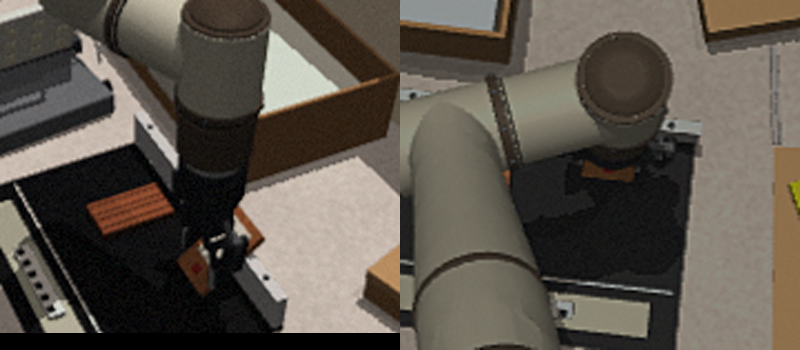

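>>> apply_moves(plan=[1,-0.004,0,0,0,1,-0.006,0,0,0,0.0,-0.006,0,0,0,-0.5,-0.006,0,0,0,-0.6,-0.006,0,0,0,-0.6,-0.006,0,0,0,-0.6,-0.006,0,0.03,0,-0.6,-0.006,0,0.06,0])

```text
clock: 54.38
position: [594.7, 13.2, 89.2]
ee_rot: [0.999, -0.044, -0.002, 0.001]
contact_force: [0.8, 0.1, -0.3]
gripper_width: 68.0
```

>>> apply_moves(plan=[0.05,0,0,0.04,0,0.05,-0.01,0,0.08,0,0.05,-0.05,0.004,0.08,0,0.05,-0.08,0.007,0.08,0,0.05,-0.08,0.007,0.08,0,0.05,-0.08,0.007,0.08,0])

```text
clock: 54.88
position: [514.8, 20.6, 171.2]
ee_rot: [0.999, -0.043, 0.001, -0.0]
contact_force: [0.3, 0.4, -0.3]
gripper_width: 40.4
```

```bash
python3 look.py f8 240 100 420 250 260 130 420 270; python3 st.py;python3 samp.py side 280 150 380 260 14 -110
```

```text
[516.5  20.7 170.6] [0.6 0.7 0.3]
XY [-111.1  -79.2] z 170.6 yaw -5.0 [0.6 0.7 0.3] 40.6 [ 0.35  0.26 -0.35  0.   -0.97  1.13]
1458 min [ -99. -114.    6.] max [202. 206. 308.]
fit [-0.123 -0.277 89.327] theta -7.0 med 22.6 X 69.0 202.0 Y 47.0 206.0 z 6.0 111.0
```

View pics/f8.png

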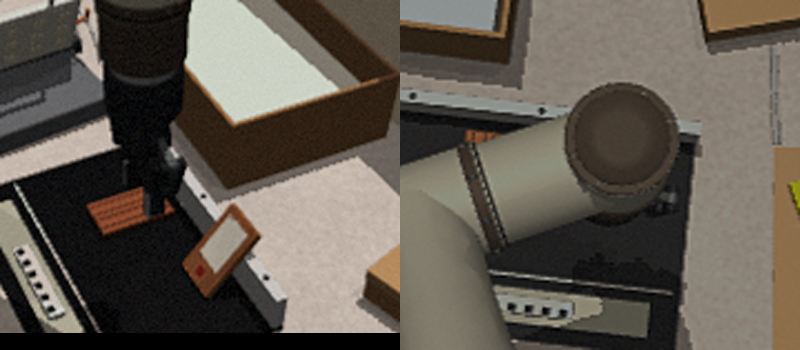

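```bash
python3 samp.py side 320 188 360 238 14 -90
```

```text
819 min [ -54. -112.    6.] max [21.  6. 92.]
fit [1.1710e+00 1.3000e-02 7.4024e+01] theta 49.5 med 1.9 X -54.0 16.0 Y -112.0 -47.0 z 7.0 92.0
```

>>> apply_moves(plan=[0.05,0.015,-0.002,-0.03,0,0.05,0.03,-0.004,-0.07,0,0.05,0.031,-0.004,-0.11,0,0.05,0.031,-0.004,-0.145,0,0.05,0.031,-0.004,-0.157,0,0.05,0.031,-0.004,-0.159,0,0.05,0.031,-0.004,-0.159,0,0.05,0.031,-0.004,-0.159,0])

```text
clock: 55.75
position: [547.1, 16.5, 10.4]
ee_rot: [0.999, -0.044, -0.0, 0.0]
contact_force: [-0.9, 0.2, 0.2]
gripper_width: 40.6
```

```bash
python3 st.py
```

```text
XY [-80.2 -80.8] z 10.4 yaw -5.1 [-0.9  0.2  0.2] 40.6 [ 0.33  0.52 -0.44  0.   -0.62  1.16]
```

Push the foot in to X ≈ -46 (+34 mm).

>>> apply_moves(plan=[0.05,0.008,-0.0007,0,0,0.05,0.014,-0.0012,0,0,0.05,0.02,-0.0017,0,0,0.05,0.026,-0.0022,0,0,0.05,0.031,-0.0027,0,0,0.05,0.034,-0.003,0,0,0.05,0.034,-0.003,0,0])

```text
clock: 56.33
position: [581.2, 13.4, 11.0]
ee_rot: [0.999, -0.044, 0.0, -0.0]
contact_force: [0.3, 0.1, 0.2]
gripper_width: 40.6
```

>>> apply_moves(plan=[0.05,-0.006,0,0.01,0,0.05,-0.006,0,0.024,0,0.05,-0.002,0,0.024,0,0.05,0.004,0,0.024,0,0.05,0.009,-0.0008,0.024,0,0.05,0.014,-0.0012,0.024,0,0.05,0.018,-0.0015,0.024,0,0.05,0.018,-0.0015,0.024,0])

```text
clock: 57.0
position: [595.1, 12.0, 34.3]
ee_rot: [0.999, -0.044, -0.005, 0.001]
contact_force: [-8.7, 4.1, 9.0]
gripper_width: 40.5
```

```bash
python3 look.py g1 270 130 390 250 290 130 400 230; python3 st.py
```

```text
[595.1  12.1  34.3] [-8.6  4.   6.9]
XY [-32. -81.] z 34.3 yaw -5.1 [-8.6  4.   6.9] 40.4 [ 0.29  0.54 -0.29 -0.   -0.75  1.19]
```

View pics/g1.png

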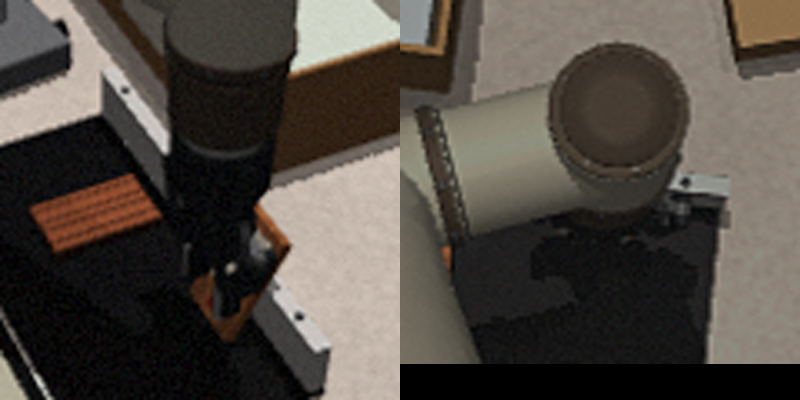

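>>> apply_moves(plan=[0.05,-0.01,0,0,0,0.05,-0.012,0,-0.01,0,0.05,-0.006,0,-0.01,0,0.05,0,0,-0.01,0,0.05,0.004,-0.0003,-0.01,0,0.05,0.007,-0.0005,-0.01,0,0.05,0.007,-0.0005,-0.01,0])

```text
clock: 57.68
position: [603.0, 11.4, 24.2]
ee_rot: [0.999, -0.044, -0.004, 0.0]
contact_force: [-8.2, 2.8, 3.7]
gripper_width: 40.5
```

```bash
python3 look.py g2 270 130 390 250 290 130 400 230; python3 st.py
```

```text
[603.   11.4  24.1] [-6.9  2.4  3.3]
XY [-24.1 -81. ] z 24.1 yaw -5.1 [-6.9  2.4  3.3] 40.5 [ 0.29  0.57 -0.28 -0.   -0.73  1.2 ]
```

View pics/g2.png

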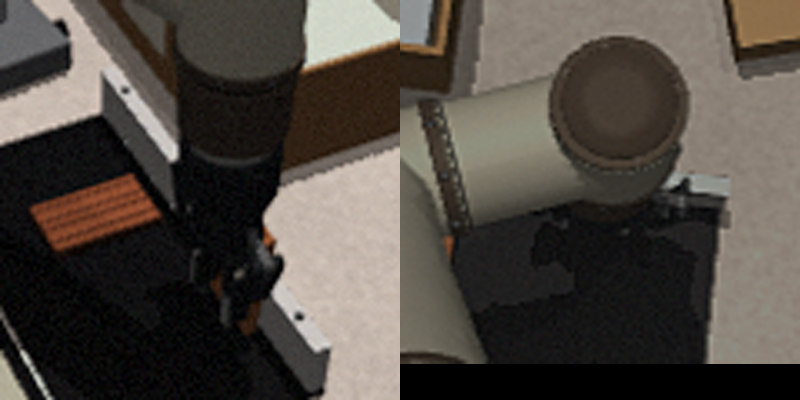

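>>> apply_moves(plan=[0.05,-0.015,0.001,0,0,0.05,-0.04,0.003,0,0,0.05,-0.07,0.006,0.01,0,0.05,-0.08,0.007,0.04,0,0.05,-0.08,0.007,0.08,5,0.05,-0.08,0.007,0.12,12,0.05,-0.08,0.007,0.15,19,0.05,-0.08,0.007,0.15,26])

```text
clock: 58.45
position: [531.0, 19.4, 183.2]
ee_rot: [0.983, 0.186, 0.009, 0.0]
contact_force: [0.7, 0.1, 0.4]
gripper_width: 40.5
```

```bash
python3 look.py g3 270 130 390 250 290 130 400 230; python3 st.py; python3 samp.py side 330 180 370 245 14 -60
```

```text
[527.2  18.9 177.1] [ 0.6 -0.2 -0.1]
XY [-100.3  -80.1] z 177.1 yaw 20.9 [ 0.6 -0.2 -0.1] 41.0 [ 0.34  0.27 -0.31  0.   -0.99  1.59]
288 min [  -2. -181.   53.] max [15. 23. 61.]
fit [-7.2000e-02  3.0000e-03  5.7689e+01] theta -4.1 med 0.9 X -2.0 15.0 Y -181.0 23.0 z 54.0 61.0
```

View pics/g3.png

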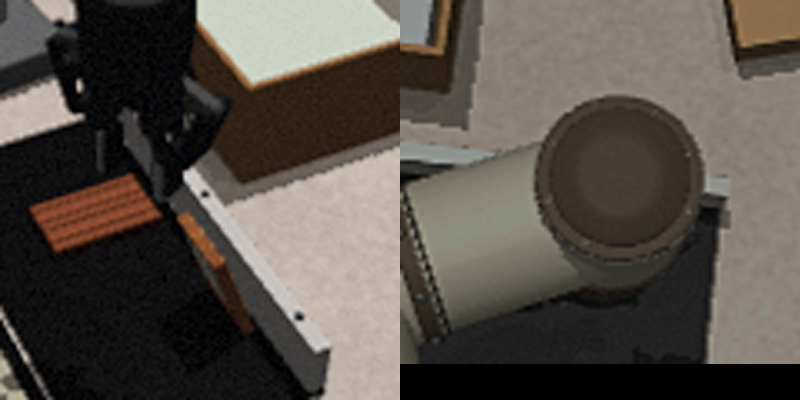

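>>> apply_moves(plan=[0.05,0,-0.03,0,7,0.05,0,-0.06,0,14,0.05,0,-0.1,0,21,0.05,0,-0.14,0,28,0.05,0,-0.14,0,28])

```text
clock: 59.02
position: [524.5, -125.5, 173.0]
ee_rot: [0.911, 0.413, -0.002, -0.0]
contact_force: [-0.3, 0.8, 0.0]
gripper_width: 40.4
```

```bash
python3 look.py g4 270 130 390 250 290 130 400 230; python3 st.py
```

```text
[ 524.6 -123.3  173. ] [ 0.6  0.6 -0.1]
XY [ -90.5 -222. ] z 173.0 yaw 48.6 [ 0.6  0.6 -0.1] 40.3 [ 0.07  0.29 -0.29 -0.   -1.    2.35]
```

View pics/g4.png

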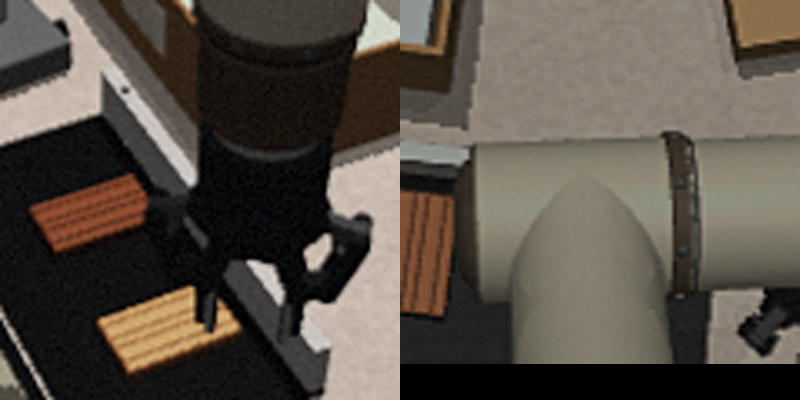

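Sample1 toppled label-down on its own as I retreated. I'll clear the arm and measure everything.

>>> apply_moves(plan=[0.05,0,-0.04,0.03,0,0.05,0,-0.08,0.06,0,0.05,-0.02,-0.12,0.08,0,0.05,-0.05,-0.16,0.08,0,0.05,-0.08,-0.2,0.08,0,0.05,-0.1,-0.24,0.08,0,0.05,-0.12,-0.28,0.08,0,0.05,-0.12,-0.3,0.08,0])

```text
clock: 59.78
position: [410.6, -403.5, 254.3]
ee_rot: [0.91, 0.414, -0.0, -0.001]
contact_force: [1.4, 0.3, 0.1]
gripper_width: 40.3
```

```bash
python3 look.py g5 150 80 450 330 160 130 420 290; cat > fin.py <<'E'
from find import *
d=img("top"); hsv,H,S,V=masks(d);P=cloud(d)
f=np.array([[.9962,-.0868],[.0868,.9962]])
roi=np.zeros(H.shape,bool); roi[160:285,240:400]=True
def rep(n,m,z):
    r,b=rect(d,m,z); X=(b-[634,90])@f.T; c=X.mean(0)
    e1=X[1]-X[0];e2=X[2]-X[1]; L=e1 if np.hypot(*e1)>np.hypot(*e2) else e2
    print(n,"ctr",c.round(1),"size",np.round(r[1],1),"long-axis angle vs fence x",np.degrees(np.arctan2(L[1],L[0])).round(1),"depth z med",np.median(P[m][:,2]).round(1))
m=cv2.morphologyEx((roi&(S>90)&(V>50)).astype(np.uint8),cv2.MORPH_CLOSE,np.ones((3,3)))
n,l,st,ce=cv2.connectedComponentsWithStats(m)
for k in range(1,n):
    if st[k,4]>250: rep("sample px%s"%ce[k].round(0),l==k,18)
w=np.zeros(H.shape,bool);w[235:275,250:370]=True
sq=w&(V<45)
# scale: white pixels brighter than strip
for v in (250,): pass
n,l,st,ce=cv2.connectedComponentsWithStats((w&(V>139)&(S<45)).astype(np.uint8))
for k in range(1,n):
    if st[k,4]>30: print(ce[k],st[k])
wm=cv2.morphologyEx((w&(V>139)&(S<45)).astype(np.uint8),cv2.MORPH_CLOSE,np.ones((7,7)))
rep("scale",big(wm),16)
E
python3 fin.py
```

```text
[ 410.  -406.7  253.3] [ 0.5  0.2 -0.1]
sample px[294. 199.] ctr [-66.1  59.7] size [60.6 98.9] long-axis angle vs fence x -0.4 depth z med 18.8
sample px[341. 205.] ctr [-67.7 -81.5] size [ 62.2 100.6] long-axis angle vs fence x 0.2 depth z med 18.9
[307.38519924 251.64136622] [ 257  240  103   25 1054]
[292.39868565 269.4162103 ] [250 260 120  15 913]
scale ctr [-207.1   -5.4] size [304.9  54.5] long-axis angle vs fence x 90.0 depth z med 9.2
```

View pics/g5.png

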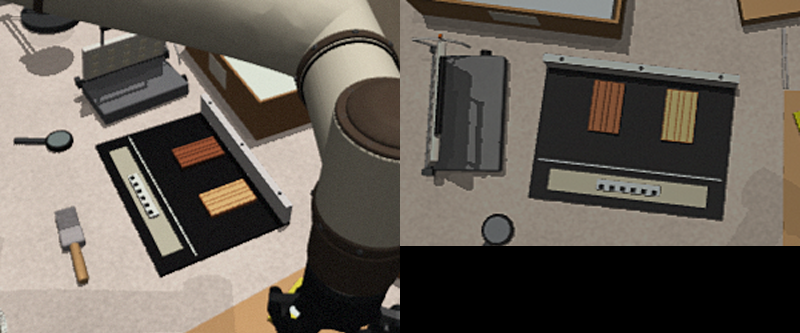

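```bash
python3 - <<'E'
from find import *
d=img("top"); hsv,H,S,V=masks(d)
f=np.array([[.9962,-.0868],[.0868,.9962]])
cv2.imwrite("pics/sc.png",cv2.resize(d["color"][235:272,248:370],None,fx=6,fy=6,interpolation=cv2.INTER_CUBIC)[:,:,::-1])
w=np.zeros(H.shape,bool);w[243:262,280:335]=True
n,l,st,ce=cv2.connectedComponentsWithStats((w&(V<75)).astype(np.uint8))
pts=np.array([ce[k] for k in range(1,n) if 4<=st[k,4]<=40]);print(pts.round(1),[int(st[k,4]) for k in range(1,n)])
X=(ray(d,pts,16)[:,:2]-[634,90])@f.T;print(X.round(1)); p=np.polyfit(X[:,1],X[:,0],1);print(np.degrees(np.arctan(p[0])))
s=img("side");P=cloud(s);q=P.reshape(-1,3);A=None
q=q[(q[:,2]>75)&(q[:,2]<175)&(q[:,0]>440)&(q[:,0]<660)&(q[:,1]>390)&(q[:,1]<480)];A=np.c_[q[:,0],q[:,2],np.ones(len(q))]
for _ in range(3):
    x=np.linalg.lstsq(A,q[:,1],rcond=None)[0]; r=abs(q[:,1]-A@x); k=r<3*np.median(r)+1; q,A=q[k],A[k]
print("panel",90-np.degrees(np.arctan(-x[1])),len(q))
E
```

```text
[[290.3 250.8]
 [297.  252.5]
 [303.9 252.1]
 [311.  253. ]
 [318.  254. ]
 [323.8 255.6]] [122, 9, 12, 8, 1, 9, 9, 3, 12, 150, 3]
[[-218.4   49.7]
 [-221.1   29.9]
 [-217.7   10.2]
 [-217.9  -10.5]
 [-218.4  -31. ]
 [-221.   -48. ]]
0.3353302264392886
panel 69.77816865653952 971
```

View pics/sc.png

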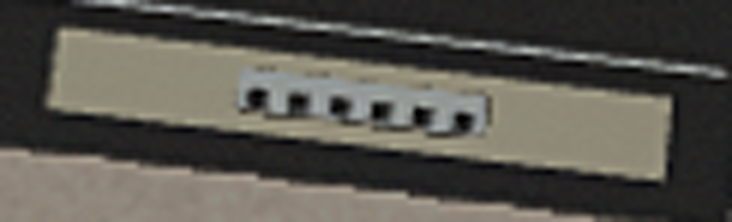

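>>> apply_moves(plan=[0.05,-0.03,0.03,0.03,0,0.05,-0.06,0.06,0.05,0,0.05,-0.07,0.09,0.05,0,0.05,-0.07,0.12,0.05,0,0.05,-0.07,0.15,0.05,0,0.05,-0.07,0.15,0.05,0,0.05,-0.07,0.15,0.05,0,0.05,-0.07,0.15,0.05,0])

```text
clock: 60.7
position: [342.4, -252.5, 304.9]
ee_rot: [0.91, 0.415, 0.0, 0.0]
contact_force: [0.3, -0.1, 0.2]
gripper_width: 40.6
```

```bash
python3 - <<'E'
from meas import *
d=img("top","end_t");s=img("side","end_s")
a=cv2.imread("pics/top0.png");b=cv2.imread("pics/end_t.png")
cv2.imwrite("pics/cmp.png",np.vstack([a[90:330,170:560],b[90:330,170:560]]))
E
python3 fin.py; python3 st.py
```

```text
sample px[294. 199.] ctr [-65.9  59.7] size [60.6 98.5] long-axis angle vs fence x -0.4 depth z med 18.8
sample px[341. 205.] ctr [-67.6 -81.5] size [ 62.2 100.9] long-axis angle vs fence x 0.2 depth z med 18.8
[307.19237918 251.73141264] [ 257  240  103   25 1076]
[292.30163934 269.40218579] [250 260 120  15 915]
scale ctr [-207.1   -5.4] size [304.9  54.5] long-axis angle vs fence x 90.0 depth z med 9.2
XY [-261.  -367.7] z 304.4 yaw 48.9 [-0.1  0.   0.6] 40.7 [-0.25 -0.01 -0.31  0.   -1.27  2.68]
```

View pics/cmp.png

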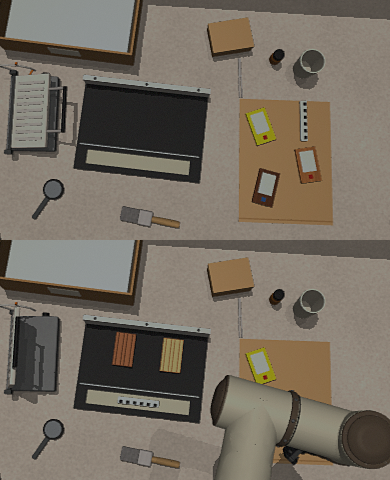

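View pics/end_s.png

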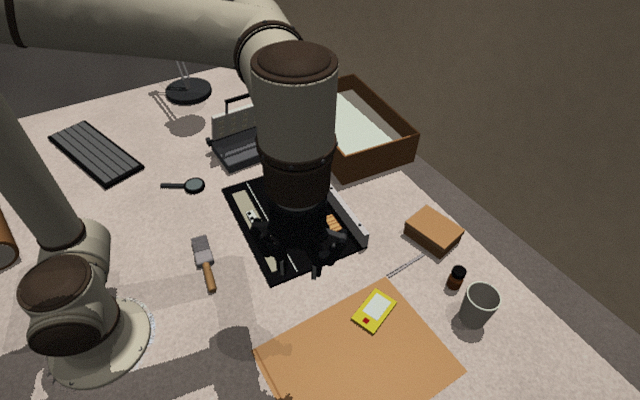

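Nothing else has moved: the bystanders and the yellow decoy match the first picture. Handing in.

```bash
python3 -c "
from bench import arm
print(arm.job_done())"
```

```text
the job is handed in; nothing more can be done
None
```

I handed the job in at about 61 s of the 210 s, and my last checks put everything within the limits. Only samples 1 and 2 were present; there was no green-dot sample.

| Item | Last check (mm in the fence frame) |
|---|---|
| sample1 | flat, label down, centre (-68, -82), 0.2° off square |
| sample2 | flat, label down, centre (-66, 60), 0.4° off square |
| Scale bar | on the strip, about -214 across and 0 along, parallel within about 0.5° |
| Light panel | 69.8° from the depth fit (limit 70 ± 5°) |
| Tweezers, hand lens, cup, jar, small box, yellow decoy | by eye, in the same place as in the first picture; shifts not measured |
| Robot | parked, touching nothing |

- **Flipping:** Turning the slabs in a side grip failed: sample2 slipped out and landed behind the fence. I then leaned each slab on the fence and pushed its foot in until it stood. sample2 I gripped by its thickness, carried to the board and toppled. sample1 fell label-down by itself as the gripper withdrew, not by a planned move.
- **Failed and disagreeing checks:** The first grasp of the scale bar closed on nothing and was repeated lower. The automatic scale-bar outline in the final check picked up the whole strip, so I used the positions of the bar's black squares instead. That gave the 0.3° angle; the -214 is read from the close-up, since the squares sit off the bar's middle at about -219.

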